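# Change the analyser over from mains to backup supply

### The job

The analyser must be changed over from the mains isolator (the sloping box with the long handle and the sliding lock bolt) to the backup isolator (the box with the short, stubby handle). First turn the long handle from on (pointing down the slope) to off (pointing to the left side of its box) until it snaps home, then slide the lock bolt fully across to block it, and only then turn the short handle from off to on until it snaps home; the two must never be on together. Do not knock over the three bottles standing in front.

Things in the scene. Friction and masses are not known exactly. Their poses are not given: they have to be found in the camera images.
- main_box: Mains isolator: fixed pale desk box, 170 deep (x), 160 wide (y), grey panel on top sloping 30 deg from 60 mm high at the front to 158 at the back; other box looks alike, they swap places. Origin: centre of underside; x to its back, y to its left, z up. Front (-x) faces the robot, turned up to 0.25 rad. Panel centre, on the handle's axis: 109 mm above the origin. Panel normal (-0.5, 0, 0.866).
- backup_box: Backup isolator: same box and axes as main_box, but short handle, no bolt. On both boxes a clear visor (underside 260 mm high, from x = +20 mm to the back, on posts at the rear corners) roofs the rear of the panel: a gripper pointing straight down at a handle hits it, one square to the panel (30 deg) is clear. Marks on the panels: dash = on, round stud = off.
- main_handle (a joint): Angle of the long black handle about the panel normal: 0 = on, points down the slope to the box's front edge; 1.4 rad = off, points to the box's left (+y). From on to off it turns clockwise seen facing the panel. A hidden over-centre weight drives it away from the middle (0.7) to the nearer end stop with at most 0.2 N m. The slid-home bolt keeps it from returning to on.
- main_axis (a point): On the long handle's axis, in its top face, 42 mm out from the panel. Handle: straight bar 16 mm thick, standing 12 to 42 mm above the panel, from a tail 25 mm behind the axis to a tip 75 mm ahead, on a round hub 48 mm across, 12 mm high, with a 68 mm collar 5 mm high. Can be pinched over the axis and turned. Site turns with the handle: its -x is where it points, z the panel normal (outward).
- main_tip (a point): Tip of the long handle, in its top face, 75 mm from the axis.
- lock_bolt (a joint): Travel of the steel lock bolt on main_box along the box's +y: 0 = drawn back, 0.035 m = fully across, lying where the handle points when on. It may start up to 6 mm out. Slides stiffly (about 2 N) and stays where left. While the handle is on it stands in the bolt's way.
- bolt_knob (a point): Centre of the top of the bolt's black knob, 42 mm out from the panel, 55 mm down the slope from the handle's axis, when drawn back 62 mm to its right (-y). Knob: 20 mm along the slope, 14 mm along its travel, standing 16 to 42 mm above the panel; guide rails below are 10 mm high. Site axes: x up the slope, y along the travel, z the panel normal (outward).
- backup_handle (a joint): Angle of the short handle; same meaning, direction and over-centre action as main_handle: 0 = on, 1.4 rad = off.
- backup_axis (a point): As main_axis, for the short handle: bar 22 mm thick, standing 12 to 42 mm above the panel, from 25 mm behind the axis to 42 mm ahead; same hub and collar. Site turns with the handle: -x is where it points, z the panel normal.
- backup_tip (a point): Tip of the short handle, in its top face, 42 mm from the axis.
- wash_bottle: Standing white bottle with green cap, 54 mm across, 118 mm high; origin under its centre. Bystander.
- dropper_a: Standing small bottle with blue cap, 27 mm across, 66 mm high; origin under its centre. Bystander.
- dropper_b: Standing small bottle with red cap, 27 mm across, 66 mm high; origin under its centre. Bystander.

How it is judged:
On the way, in this order (a step that is already met when the one before it is completed fails the run):
1. the long handle is off at its stop, the short one still off (value of joint each of main_handle, backup_handle above 1.28 rad), for 0.2 s.
2. the lock bolt is fully across, the short handle still off (all of step 1 and value of joint lock_bolt above 0.031 m), for 0.2 s.
3. the short handle is on at its stop (value of joint backup_handle below 0.12 rad), for 0.2 s.
At the end, for the whole second after the job is handed in: The long handle is off (within 0.12 rad of its stop), the lock bolt is across (at least 31 of its 35 mm), the short handle is on (within 0.12 rad of its stop), and the three bottles stand upright (within 0.3 rad) (value of joint main_handle above 1.28 rad and value of joint lock_bolt above 0.031 m and value of joint backup_handle below 0.12 rad and angle between each of wash_bottle, dropper_a, dropper_b's own z axis and vertical below 0.3 rad); the robot touches nothing.
It fails at once if both isolators are on together (both handles on the on side of the middle) (value of joint each of main_handle, backup_handle below 0.7 rad).
It fails at once if a bottle is knocked over (angle between any of wash_bottle, dropper_a, dropper_b's own z axis and vertical above 0.6 rad).
It also fails if it takes over 72 s, if anything falls off the work surface, if the arm or the gripper's body presses on something with over 40 N, if the wrist force passes 120 N, or if a joint passes its speed limit or range.

### The arm

A 7-joint arm with a two-finger parallel gripper is mounted at the origin on a cart in front of the work surface, level with it; the furniture and walls round the work are solid. World frame = base frame: x ahead of the robot, y to its left, z up, the work surface at z = 0. Lengths are in m, angles in rad, forces in N, time in s.
With the tool pointing down it reaches from about 0.425 to 0.925 m from the base axis. Payload 6.8 kg.
Tool frame: the origin (TCP) lies at the very end of the fingers, on their centre line; the grasp point (between the pads) lies r.grasp_offset behind it (r.grasp_offset is the distance from the TCP to the grasp point, in m); z points along the fingers, y is the direction in which the jaws open and shut (so a half turn about z gives the same grasp; the last joint's range is limited). The gripper opens to 85 mm and grips with 20 to 120 N. Pads are 22 mm wide; open, the fingers measure 114 mm over their backs; the gripper's body (76 mm by 85 mm) begins 54 mm behind the grasp point. The pads swing forward as they close: fully open they stand 13 mm farther back than shut.
Start: joints at [-1.273, 0.477, 0.022, 1.555, -0.011, 1.109, -0.083], TCP at [0.266, 0.62, 0.198] pointing down, gripper open.
Joint ranges: [-2.96, 2.96], [-0.34, 2.1], [-1.41, 1.46], [0.24, 2.44], [-1.37, 4.51], [0.17, 1.92], [-2.96, 2.96]. Speed limits (rad/s): [2.39, 2.39, 3.14, 3.14, 3.14, 3.14, 3.14].

### API

Orientations are given as a rotation vector (axis times angle).
In Python, from bench import r gives the robot as it stands.
- The arm moves only by the shell command python3 -m jog 'ROWS' [FORCE]. ROWS is JSON, one flat list of numbers, 7 for each row, row after row: the turn, a rotation vector about the tool's x, y, z normalised to -1 to 1, where 1 is 180 degrees, then the shift along the tool's x, y, z normalised to -1 to 1, where 1 is 200 mm, then the opening, from 0 (shut) to 1 (fully open). In form: [wx, wy, wz, x, y, z, hand, wx, wy, wz, x, y, z, hand, ...]. A call has 1 to 12 rows; each row is the pose to reach, as a shift and turn from the pose measured when the call began, along the tool's axes at that moment, turning the shorter way round; what a row does not reach only later rows make up. A row lasts 1/10 s, in which the tool goes at most 50 mm and 8.59 degrees, less where a joint would pass 70% of its speed; a pose out of reach is approached as far as the arm can. A call with a number of a shift or a turn outside -1 to 1 is refused whole. A call with a gripper value outside its range is refused whole. The fingers move at their own pace and stop on an object; FORCE is the grip in N (left out, the last holds). Time passes only in rows, so rows that repeat a pose let the fingers close. It gives the time, the measured TCP pose, the force and the opening at its end, in the units of the state.
- r.get_obs(): the state, without advancing time (a new reading comes with each control period).
- r.grab_frame(name): name is "side" or "top"; returns the picture (420x560x3 uint8, red, green, blue); there is no depth.
- r.calibration(name): a dict with "K" (3x3 intrinsics, pixels), "origin" and "rotation" of the camera in the world. Camera axes: x right, y up, looking along -z (the intrinsics and any distortion apply to the point x, -y, -z); pixel columns grow to the right and rows downward; lengths in m; the calibration is good to about 2 mm. A picture is of the moment at which its call begins. calibration takes no time and is no camera call.
- r.hand_in(): hands the job in, once; it reports no verdict.
The state is a dict: "clock": time; "joints": joint angles; "qvel": joint speeds; "tau": joint torques, N m; "tcp_pos": TCP position; "orientation": TCP orientation; "contact_force": force on the tool from outside, world axes, zero at the start; "moment": the same for the moment, N m; "grip_width": finger opening in m.
Only numpy, scipy, OpenCV 4.12 (cv2) and the standard library are available. Lean on these libraries where they do the work, as an engineer would, in place of code of your own. Each camera call takes 0.05 s, during which the arm holds its last target.

## Working session

There is one attempt and no reset: what is moved stays moved. The work goes in short steps, Python scripts to look and compute and a shell command to move; the robot and the scene stay as the last step left them, time stands still between calls to the robot, and variables do not carry over. Pictures are saved under pics/ and viewed, and the job is handed in when it is done.

```bash
mkdir -p pics; ls
python3 - <<'E'
from bench import r
import cv2
o=r.get_obs()
for k,v in o.items(): print(k,v)
print(r.grasp_offset)
for n in("side","top"):
    f=r.grab_frame(n); cv2.imwrite(f"pics/{n}0.png",f[:,:,::-1]); print(n,r.calibration(n))
E
```

```text
pics
clock 0.0
joints [-1.27314028  0.47779224  0.02233204  1.55646506 -0.01151983  1.10928664
 -0.08312295]
qvel [-1.08709395e-04 -4.67387314e-05  1.03596361e-03  2.76190020e-04
  1.68578122e-03  1.08702287e-03  3.50725952e-04]
tau [-1.36814703e-05 -5.96448290e+01  1.60756577e+00 -2.81196839e+01
  1.23274143e-02  9.52168659e-03  7.80283624e-07]
tcp_pos [0.26617995 0.6195852  0.19652514]
orientation [-6.32950644e-01 -3.07690906e+00  2.83602997e-03]
contact_force [-0.08493399  0.2227903   0.32867504]
moment [-0.02002822  0.00567297 -0.06056741]
grip_width 0.08539810793962303
0.0187
side {'K': array([[489.51833399,   0.        , 285.22004615],
       [  0.        , 489.51833399, 209.32261041],
       [  0.        ,   0.        ,   1.        ]]), 'origin': array([-0.1032214 ,  0.85903923,  0.97229314]), 'rotation': array([ 0.35010368, -1.08778224, -2.36204433])}
top {'K': array([[474.0566022 ,   0.        , 281.694783  ],
       [  0.        , 474.0566022 , 208.86526514],
       [  0.        ,   0.        ,   1.        ]]), 'origin': array([0.37306807, 0.0058204 , 1.41439177]), 'rotation': array([ 0.05855864, -0.0213189 , -1.59054969])}
```

View pics/side0.png

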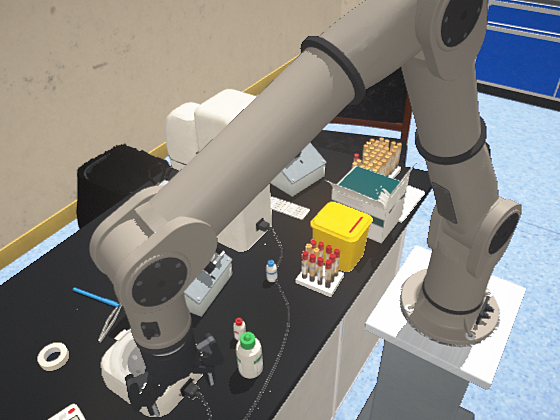

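View pics/top0.png

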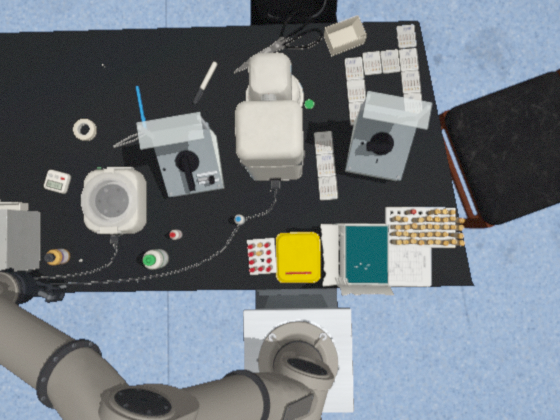

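The top view shows the main box at about (188,165), with its long handle pointing down-slope and the bolt to its right. The backup box is at about (385,145). The bottles are at (155,258), (176,235) and (239,219). I'll zoom in for detail.

```bash
cat > h.py <<'E'
import numpy as np, cv2
from bench import r
from scipy.spatial.transform import Rotation as R
def cam(n):
    c=r.calibration(n); return c["K"],np.array(c["origin"]),R.from_rotvec(c["rotation"]).as_matrix()
def ray(n,u,v):
    K,o,M=cam(n); d=np.linalg.inv(K)@[u,v,1]; d=M@(d*[1,-1,-1]); return o,d/np.linalg.norm(d)
def onz(n,u,v,z):
    o,d=ray(n,u,v); return o+d*(z-o[2])/d[2]
def proj(n,p):
    K,o,M=cam(n); q=M.T@(np.array(p)-o)*[1,-1,-1]; q=K@q; return q[:2]/q[2]
E
python3 - <<'E'
from h import *
a=cv2.imread("pics/top0.png"); b=cv2.imread("pics/side0.png")
x=cv2.resize(a[105:205,130:230],None,fx=4,fy=4,interpolation=cv2.INTER_CUBIC)
y=cv2.resize(a[85:185,340:440],None,fx=4,fy=4,interpolation=cv2.INTER_CUBIC)
cv2.imwrite("pics/crop_top.png",np.hstack([x,y]))
x=cv2.resize(b[240:340,165:265],None,fx=4,fy=4,interpolation=cv2.INTER_CUBIC)
y=cv2.resize(b[120:220,250:350],None,fx=4,fy=4,interpolation=cv2.INTER_CUBIC)
cv2.imwrite("pics/crop_side.png",np.hstack([x,y]))
E
```

```text
(no output)
```

View pics/crop_top.png

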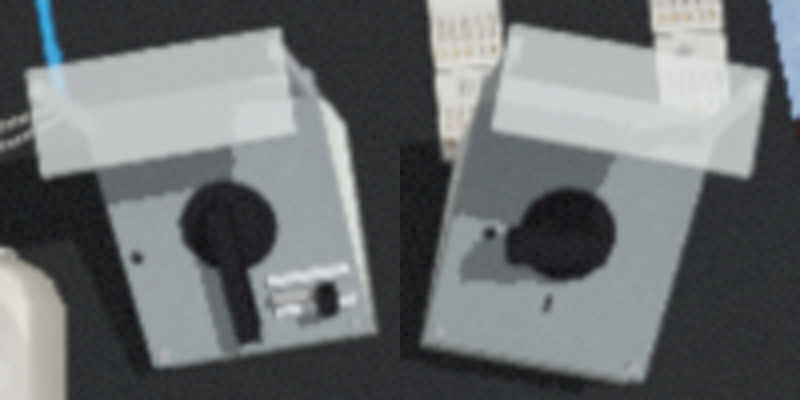

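View pics/crop_side.png

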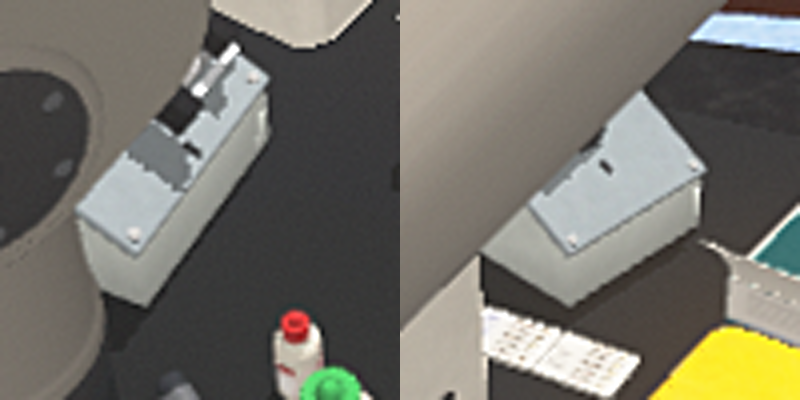

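Run:
```python
from h import *
def cr(x0,y0,x,y): return x0+(x+.5)/4-.5, y0+(y+.5)/4-.5
def T(x,y): return cr(130,105,x,y) if x<400 else cr(340,85,x-400,y)
def S(x,y): return cr(165,240,x,y) if x<400 else cr(250,120,x-400,y)
def box(name,L,Rr,col,fs):
    l=onz("top",*T(*L),.060)[:2]; q=onz("top",*T(*Rr),.060)[:2]; c=onz("top",*T(*col),.113)[:2]
    yv=l-q; print(name,"top corners",l,q,"w",np.linalg.norm(yv),"yaw",np.arctan2(-yv[0],yv[1]))
    # side
    l2=onz("side",*S(*fs[0]),.060)[:2]; q2=onz("side",*S(*fs[1]),.060)[:2]; yv2=l2-q2
    print(" side corners",l2,q2,"w",np.linalg.norm(yv2),"yaw",np.arctan2(-yv2[0],yv2[1]))
    for a,b in((l,q),(l2,q2)):
        y=a-b; y/=np.linalg.norm(y); x=np.array([y[1],-y[0]]); print(" origin from front", (a+b)/2+.085*x)
    y=yv/np.linalg.norm(yv); x=np.array([y[1],-y[0]])
    print(" origin from collar", c+.5*.004*x)
box("main",(155,367),(376,332),(229,224),[(135,256),(268,75)])
box("backup",(422,346),(642,382),(568,234),[(568,253),(706,170)])
# handle tip main: bar end approx crop (247,340) top face z
for n,p,z in(("main tip",(248,340),.109+.042*.866-.0375),("knob top",(326,298),.109+.0364-.0275),("backup tip",(508,246),.1454)):
    print(n,onz("top",*T(*p),z))
# bottles
a=cv2.cvtColor(cv2.imread("pics/top0.png"),cv2.COLOR_BGR2HSV)
for n,(u,v),z in(("wash",(153,259),.118),("a blue",(239,219),.066),("b red",(176,235),.066)):
    print(n,onz("top",u,v,z))
```

```text
main top corners [0.48497963 0.36308416] [0.50678623 0.20303206] w 0.16153081130589392 yaw 0.1354131014373
 side corners [0.48864076 0.36362722] [0.51371853 0.20455687] w 0.1610350053621472 yaw 0.15636510197602654
 origin from front [0.58010481 0.29453308]
 origin from front [0.58514264 0.29732898]
 origin from collar [0.58102515 0.29694957]
backup top corners [ 0.54655745 -0.14660458] [ 0.51719344 -0.30233833] w 0.15847790824861216 yaw -0.18636470156318688
 side corners [ 0.55650849 -0.14937822] [ 0.52154351 -0.30234709] w 0.15691406987214465 yaw -0.22471532934235766
 origin from front [ 0.61540361 -0.24022091]
 origin from front [ 0.62188889 -0.24480311]
 origin from collar [ 0.61697067 -0.24327986]
main tip [0.49843678 0.28532818 0.107872  ]
knob top [0.5253508  0.22886369 0.1179    ]
backup tip [ 0.60182675 -0.19636591  0.1454    ]
wash [0.30890001 0.39148106 0.118     ]
a blue [0.41543783 0.1593796  0.066     ]
b red [0.37339485 0.3404198  0.066     ]
```

```bash
cat >> h.py <<'E'
BOX={"main":(np.array([.582,.296,0]),.145),"backup":(np.array([.6175,-.2425,0]),-.20)}
def pt(b,s,y,h):
    "point: s up slope from axis, y left, h above panel"
    o,a=BOX[b]; n=np.array([-.5,0,.866]); u=np.array([.866,0,.5])
    return o+R.from_euler('z',a).apply(np.array([0,y,.109])+s*u+h*n)
def ori(b,th):
    "tool into panel, jaws across a handle at angle th; y=+box y at th=0"
    o,a=BOX[b]; n=np.array([-.5,0,.866]); y=np.array([0,1.,0]); y=R.from_rotvec(-th*n).apply(y); z=-n
    M=np.c_[np.cross(y,z),y,z]; return R.from_euler('z',a)*R.from_matrix(M)
def rel(p,q):
    o=r.get_obs(); q0=R.from_rotvec(o["orientation"]); 
    w=(q0.inv()*q).as_rotvec()/np.pi; s=q0.inv().apply(np.array(p)-o["tcp_pos"])/.2
    print("w",w.round(3),"s",s.round(3),"deg",np.linalg.norm(w)*180,"mm",np.linalg.norm(s)*200)
def st():
    o=r.get_obs()
    for k in("clock","joints","tcp_pos","contact_force","moment","grip_width"): print(k,np.round(o[k],4))
E
python3 - <<'E'
from h import *
print(pt("main",0,0,.017),pt("main",0,0,.15))
rel([.42,.50,.40],ori("main",0))
rel(pt("main",0,0,.15),ori("main",0))
E
```

```text
[0.5735892  0.29477181 0.123722  ] [0.50778706 0.28516307 0.2389    ]
w [-0.046 -0.163 -0.171] s [-0.943 -0.248 -1.016] deg 43.28856834213093 mm 281.6365356713081
w [-0.046 -0.163 -0.171] s [-1.77  -1.06  -0.209] deg 43.28856834213093 mm 414.743442547124
```

```bash
python3 -m jog '[0,0,0,0,0,-0.9,0.6, 0,0,0,0,0,-0.9,0.6, 0,0,0,0,0,-0.9,0.6, 0,0,0,0,0,-0.9,0.6, -0.023,-0.08,-0.085,-0.4,-0.12,-0.9,0.6, -0.046,-0.163,-0.171,-0.9,-0.25,-0.9,0.6, -0.046,-0.163,-0.171,-0.9,-0.25,-0.9,0.6, -0.046,-0.163,-0.171,-0.9,-0.25,-0.9,0.6, -0.046,-0.163,-0.171,-0.9,-0.25,-0.9,0.6]' 30
python3 - <<'E'
from h import *
st()
rel(pt("main",0,0,.15),ori("main",0))
f=r.grab_frame("side"); cv2.imwrite("pics/side1.png",f[:,:,::-1])
f=r.grab_frame("top"); cv2.imwrite("pics/top1.png",f[:,:,::-1])
E
```

```text
clock: 1.0
tcp_pos: [0.4176, 0.4978, 0.3774]
orientation: [-0.177, 2.61, 0.044]
contact_force: [0.1, -0.1, -0.6]
grip_width: 0.0513
clock 1.0
joints [-1.2695  0.1349  0.0521  1.7256  0.5207  1.0799  0.2848]
tcp_pos [0.4176 0.4978 0.3774]
contact_force [ 0.0758 -0.1111 -0.626 ]
moment [-0.102   0.5014  0.0036]
grip_width 0.0513
w [-0.002  0.001 -0.002] s [ 0.087 -1.112  0.754] deg 0.6141897282635781 mm 269.2810363540236
```

View pics/side1.png

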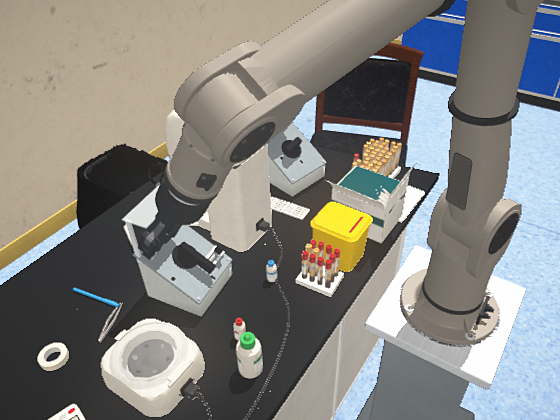

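Run:
```python
from h import *
b=cv2.imread("pics/side1.png")
x=cv2.resize(b[215:315,140:240],None,fx=4,fy=4,interpolation=cv2.INTER_CUBIC)
y=cv2.resize(b[110:210,250:350],None,fx=4,fy=4,interpolation=cv2.INTER_CUBIC)
def mk(im,x0,y0,p,c=(0,0,255)):
    u,v=proj("side",p); cv2.drawMarker(im,(int((u-x0+.5)*4),int((v-y0+.5)*4)),c,cv2.MARKER_CROSS,9,1)
for im,x0,y0,n,L in((x,140,215,"main",.075),(y,250,110,"backup",.042)):
    mk(im,x0,y0,pt(n,0,0,.042)); 
    mk(im,x0,y0,pt(n,-L,0,.042) if n=="main" else pt(n,-.042*np.cos(1.4),.042*np.sin(1.4),.042))
    for s in(-.08*0-.0981,):
        for yy in(.08,-.08): mk(im,x0,y0,pt(n,s,yy,0),(255,0,0))
    if n=="main": mk(im,x0,y0,pt(n,-.055,-.060,.042),(0,255,0))
cv2.imwrite("pics/crop1.png",np.hstack([x,y]))
```

```text
(no output)
```

View pics/crop1.png

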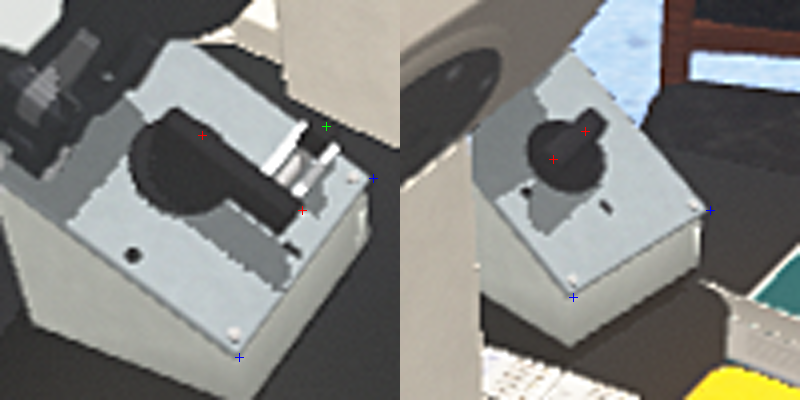

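```bash
python3 -m jog '[0,0,0,0.02,-0.25,0.18,0.6, 0,0,0,0.04,-0.5,0.37,0.6, 0,0,0,0.06,-0.75,0.55,0.6, 0,0,0,0.08,-0.95,0.7,0.6, 0,0,0,0.087,-1,0.754,0.6, 0,0,0,0.087,-1,0.754,0.6]'
python3 - <<'E'
from h import *
st()
rel(pt("main",0,0,.15),ori("main",0))
rel(pt("main",0,0,.017),ori("main",0))
f=r.grab_frame("side"); cv2.imwrite("pics/side2.png",f[:,:,::-1])
f=r.grab_frame("top"); cv2.imwrite("pics/top2.png",f[:,:,::-1])
E
```

```text
clock: 1.7
tcp_pos: [0.4984, 0.3033, 0.2318]
orientation: [-0.177, 2.623, 0.034]
contact_force: [1.0, 0.4, 0.0]
grip_width: 0.051
clock 1.7
joints [-1.0513  0.0747  0.1965  2.1367  0.579   0.6202  0.4234]
tcp_pos [0.4984 0.3033 0.2318]
contact_force [1.0054 0.4104 0.0259]
moment [-0.1091  0.5626 -0.0095]
grip_width 0.051
w [-0.005 -0.003 -0.002] s [-0.047 -0.097 -0.013] deg 1.076666833186104 mm 21.674272641320318
w [-0.005 -0.003 -0.002] s [-0.054 -0.087  0.652] deg 1.076666833186104 mm 131.9438836419075
```

View pics/side2.png

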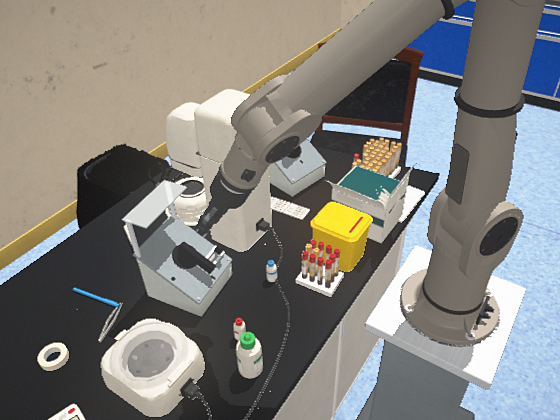

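View pics/top2.png

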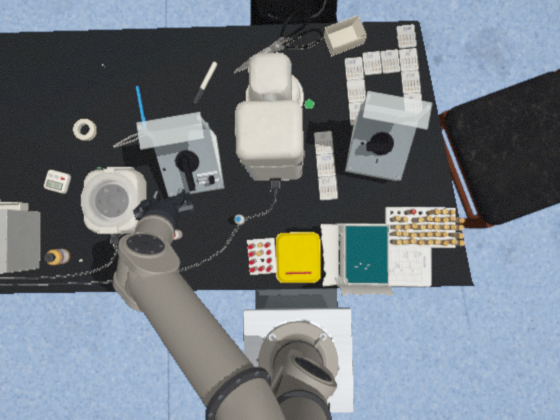

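```bash
python3 -m jog '[-0.005,-0.003,-0.002,-0.047,-0.097,-0.013,0.6, -0.005,-0.003,-0.002,-0.047,-0.097,-0.013,0.6, -0.005,-0.003,-0.002,-0.05,-0.092,0.15,0.6, -0.005,-0.003,-0.002,-0.052,-0.09,0.3,0.6, -0.005,-0.003,-0.002,-0.052,-0.09,0.42,0.6, -0.005,-0.003,-0.002,-0.052,-0.09,0.42,0.6, -0.005,-0.003,-0.002,-0.052,-0.09,0.42,0.6]'
python3 - <<'E'
from h import *
st()
rel(pt("main",0,0,.017),ori("main",0))
f=r.grab_frame("side"); cv2.imwrite("pics/side3.png",cv2.resize(f[190:320,110:290,::-1],None,fx=4,fy=4,interpolation=cv2.INTER_CUBIC))
f=r.grab_frame("top"); cv2.imwrite("pics/top3.png",cv2.resize(f[100:220,120:260,::-1],None,fx=4,fy=4,interpolation=cv2.INTER_CUBIC))
E
```

```text
clock: 2.5
tcp_pos: [0.5507, 0.3012, 0.168]
orientation: [-0.199, 2.608, 0.063]
contact_force: [0.8, 0.5, 0.5]
grip_width: 0.0514
clock 2.5
joints [-0.9878  0.2283  0.254   2.145   0.6208  0.3951  0.4384]
tcp_pos [0.5507 0.3012 0.168 ]
contact_force [0.775  0.4845 0.46  ]
moment [-0.0571  0.5032  0.0266]
grip_width 0.0514
w [0.003 0.001 0.001] s [ 0.018 -0.051  0.246] deg 0.680223280832546 mm 50.308613226200634
```

View pics/side3.png

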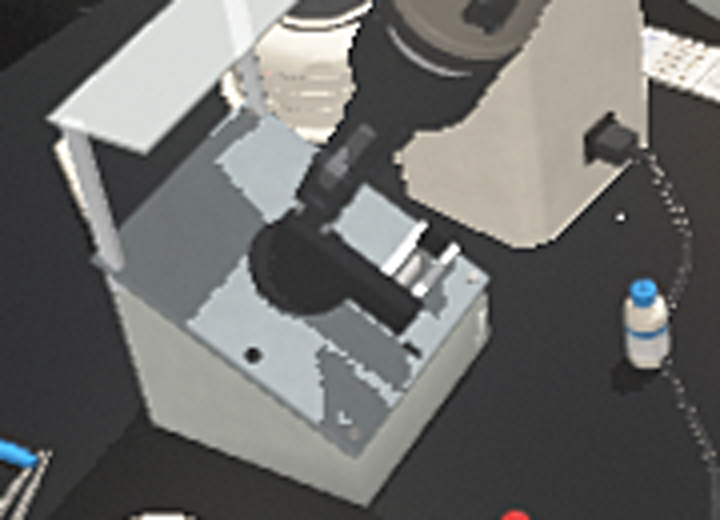

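View pics/top3.png

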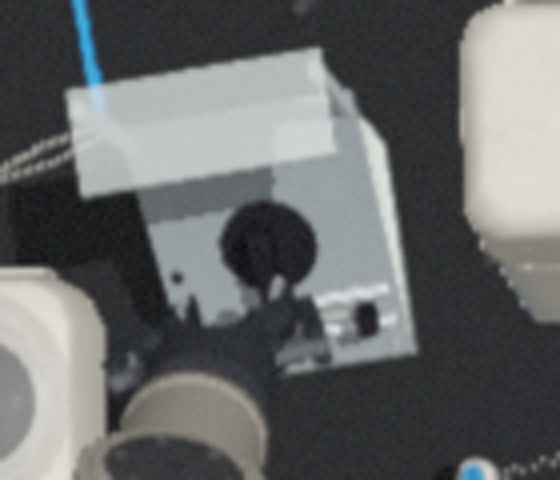

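```bash
python3 -m jog '[0.003,0.001,0.001,0.018,-0.051,0,0.6, 0.003,0.001,0.001,0.018,-0.051,0,0.6, 0.003,0.001,0.001,0.018,-0.051,0,0.6]'
python3 - <<'E'
from h import *
st()
rel(pt("main",0,0,.017),ori("main",0))
print(r.get_obs()["qvel"].round(3))
a=R.from_rotvec(r.get_obs()["orientation"]).as_matrix(); p=r.get_obs()["tcp_pos"]
for k in(-.0255,0,.0255): print(proj("side",p+k*a[:,1])*4-[440,760],proj("top",p+k*a[:,1])*4-[480,400])
print(proj("top",pt("main",-.075,0,.042))*4-[480,400])
E
```

```text
clock: 2.9
tcp_pos: [0.5492, 0.2903, 0.1678]
orientation: [-0.19, 2.61, 0.055]
contact_force: [-0.1, -0.1, -0.0]
grip_width: 0.0513
clock 2.9
joints [-0.9844  0.2188  0.261   2.1579  0.627   0.3953  0.4371]
tcp_pos [0.5492 0.2903 0.1678]
contact_force [-0.0693 -0.149  -0.0098]
moment [-0.099   0.5105 -0.0122]
grip_width 0.0513
w [ 0.001  0.001 -0.   ] s [0.004 0.004 0.253] deg 0.2149510925560091 mm 50.59039471035137
[ 0.002  0.009 -0.004 -0.005 -0.001 -0.004  0.   ]
[356.61343643 184.50539992] [296.78099405 267.8643254 ]
[333.2452478 211.5517035] [259.03745723 274.27801277]
[309.15762997 239.43067326] [221.31382083 280.6883185 ]
[289.02432154 360.57525597]
```

Run:
```python
from h import *
f=r.grab_frame("side"); cv2.imwrite("pics/side4.png",cv2.resize(f[200:300,130:250,::-1],None,fx=6,fy=6,interpolation=cv2.INTER_CUBIC))
```

```text
(no output)
```

View pics/side4.png

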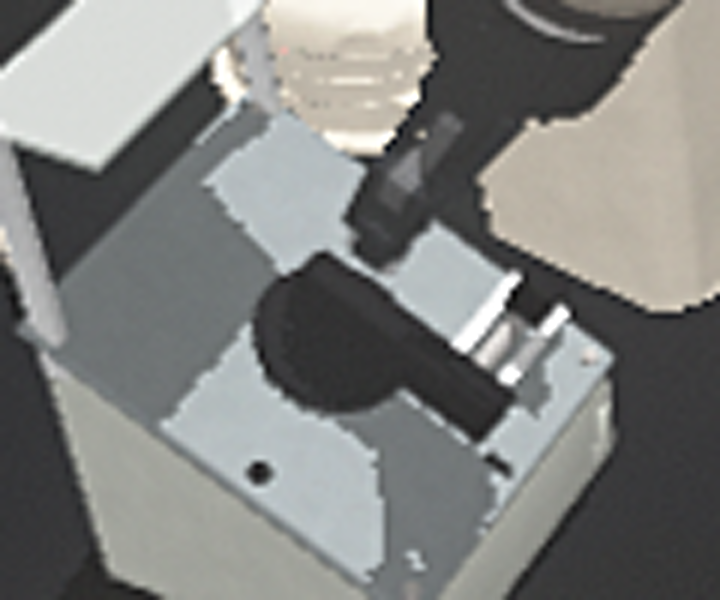

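Run:
```python
from h import *
f=r.grab_frame("side"); im=cv2.resize(f[200:300,130:250,::-1],None,fx=6,fy=6,interpolation=cv2.INTER_CUBIC)
im=cv2.convertScaleAbs(im,alpha=1.7,beta=30)
o=r.get_obs(); a=R.from_rotvec(o["orientation"]).as_matrix(); p=o["tcp_pos"]
for sy in(1,-1):
  for y in(.0255,.038):
    for x in(-.011,.011):
      for z in(0,-.01):
        u=proj("side",p+a@[x,sy*y,z]); u=(u-[130,200]+.5)*6
        cv2.drawMarker(im,tuple(int(t) for t in u),(0,0,255) if sy>0 else (0,255,0),cv2.MARKER_CROSS if z==0 else cv2.MARKER_SQUARE,7,1)
cv2.imwrite("pics/side5.png",im)
```

```text
(no output)
```

View pics/side5.png

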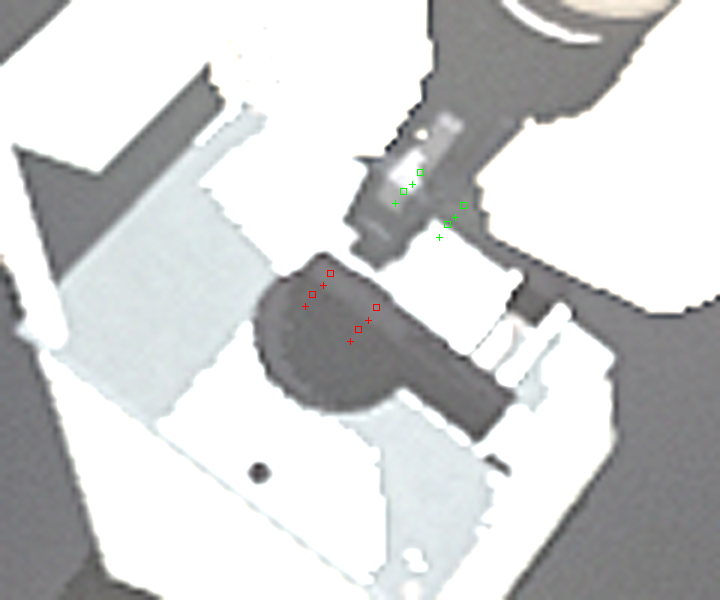

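Run:
```python
from h import *
f=r.grab_frame("side"); g=r.grab_frame("top")
x=cv2.resize(f[195:255,170:230,::-1],(400,400),interpolation=cv2.INTER_CUBIC)
y=cv2.resize(g[140:210,150:220,::-1],(400,400),interpolation=cv2.INTER_CUBIC)
im=np.hstack([x,y]); im=(255*(im/255.)**.45).astype(np.uint8)
o=r.get_obs(); a=R.from_rotvec(o["orientation"]).as_matrix(); p=o["tcp_pos"]
for s,col in((.0255,(0,0,255)),(-.0255,(0,255,0)),(0,(255,0,0))):
    u=(proj("side",p+a[:,1]*s)-[170,195]+.5)*400/60; v=(proj("top",p+a[:,1]*s)-[150,140]+.5)*400/70+[400,0]
    for w in(u,v): cv2.drawMarker(im,tuple(int(t) for t in w),col,cv2.MARKER_CROSS,9,1)
cv2.imwrite("pics/z5.png",im)
```

```text
(no output)
```

View pics/z5.png

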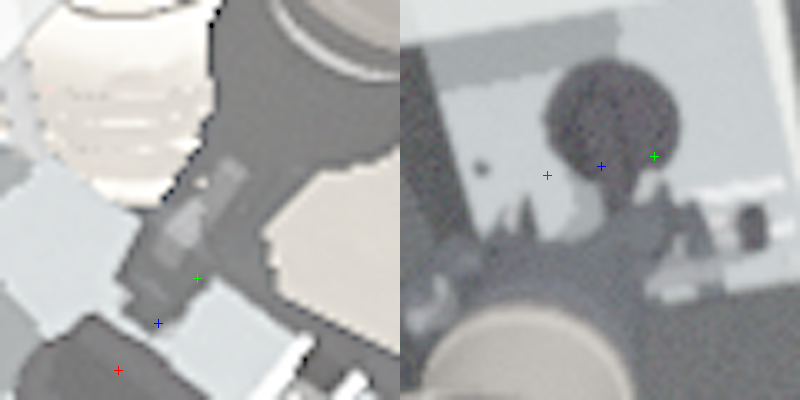

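```bash
python3 -m jog '[0,0,0,0,0,0,0,0,0,0,0,0,0,0,0,0,0,0,0,0,0,0,0,0,0,0,0,0,0,0,0,0,0,0,0,0,0,0,0,0,0,0]'
cat > z.py <<'E'
from h import *
import sys
def zoom(name,pts=()):
    f=r.grab_frame("side"); g=r.grab_frame("top")
    o=r.get_obs(); a=R.from_rotvec(o["orientation"]).as_matrix(); p=o["tcp_pos"]
    cs=proj("side",p).astype(int)-30; ct=proj("top",p).astype(int)-30
    x=cv2.resize(f[cs[1]:cs[1]+60,cs[0]:cs[0]+60,::-1],(400,400),interpolation=cv2.INTER_CUBIC)
    y=cv2.resize(g[ct[1]:ct[1]+60,ct[0]:ct[0]+60,::-1],(400,400),interpolation=cv2.INTER_CUBIC)
    im=np.hstack([x,y]); im=(255*(im/255.)**.45).astype(np.uint8)
    w=o["grip_width"]/2
    L=[(p+a[:,1]*w,(0,0,255)),(p-a[:,1]*w,(0,255,0)),(p,(255,0,0))]+[(q,(0,200,255)) for q in pts]
    for q,col in L:
        u=(proj("side",q)-cs+.5)*400/60; v=(proj("top",q)-ct+.5)*400/60
        if 0<u[0]<400: cv2.drawMarker(im,tuple(int(t) for t in u),col,cv2.MARKER_CROSS,9,1)
        if 0<v[0]<400: cv2.drawMarker(im,tuple(int(t) for t in v+[400,0]),col,cv2.MARKER_CROSS,9,1)
    cv2.imwrite(f"pics/{name}.png",im)
E
python3 - <<'E'
from z import *
st(); zoom("z6")
E
```

```text
clock: 3.7
tcp_pos: [0.5493, 0.2906, 0.1674]
orientation: [-0.191, 2.61, 0.054]
contact_force: [0.1, -0.1, -0.1]
grip_width: 0.0001
clock 3.7
joints [-0.9844  0.2201  0.2608  2.1574  0.627   0.3951  0.437 ]
tcp_pos [0.5493 0.2906 0.1674]
contact_force [ 0.0628 -0.1489 -0.1292]
moment [-0.041   0.4707 -0.0135]
grip_width 0.0001
```

View pics/z6.png

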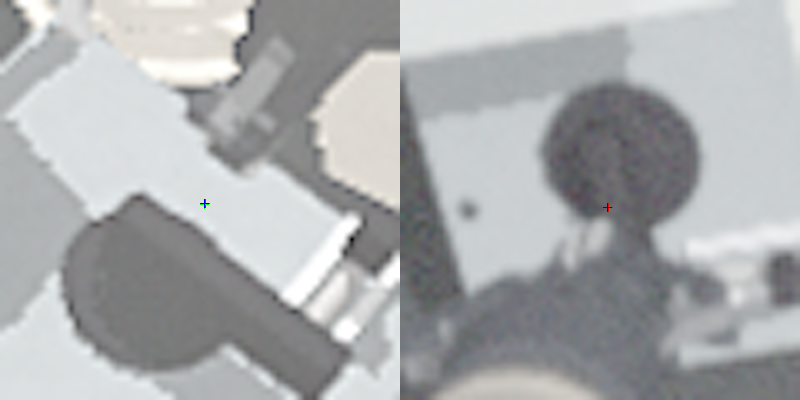

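```bash
python3 - <<'E'
from z import *
def tri(us,ut):
    A=[];b=[]
    for n,(u,v) in(("side",us),("top",ut)):
        o,d=ray(n,u,v); P=np.eye(3)-np.outer(d,d); A.append(P); b.append(P@o)
    x=np.linalg.solve(A[0]+A[1],b[0]+b[1]); return x
o=r.get_obs(); a=R.from_rotvec(o["orientation"]).as_matrix(); p=o["tcp_pos"]
cs=proj("side",p).astype(int)-30; ct=proj("top",p).astype(int)-30
f=lambda x,y,c:c+np.array([x,y])*60/400-.5
for s,t in(((238,165),(590,222)),((242,170),(585,222))):
    x=tri(f(*s,cs),f(t[0]-400,t[1],ct)); print(x, "tool-frame offset",a.T@(x-p), "reproj",proj("side",x)-f(*s,cs),proj("top",x)-f(t[0]-400,t[1],ct))
# camera check: depth consistency of a corner of main front-left/right seen in both
E
python3 - <<'E'
from h import *
f=r.grab_frame("side"); g=r.grab_frame("top")
cv2.imwrite("pics/s7.png",cv2.resize(f[160:310,130:310,::-1],None,fx=4,fy=4,interpolation=cv2.INTER_CUBIC))
cv2.imwrite("pics/t7.png",cv2.resize(g[100:240,120:260,::-1],None,fx=4,fy=4,interpolation=cv2.INTER_CUBIC))
E
```

```text
[0.53640318 0.289185   0.19265305] tool-frame offset [-0.00145192  0.00055744 -0.02838478] reproj [-1.90617495 -0.26541238] [1.04603357 1.37085101]
[0.53538142 0.29045268 0.1920696 ] tool-frame offset [-0.00044368  0.00195969 -0.02829211] reproj [-2.50070158 -0.35321038] [1.3675615  1.80043124]
```

View pics/s7.png

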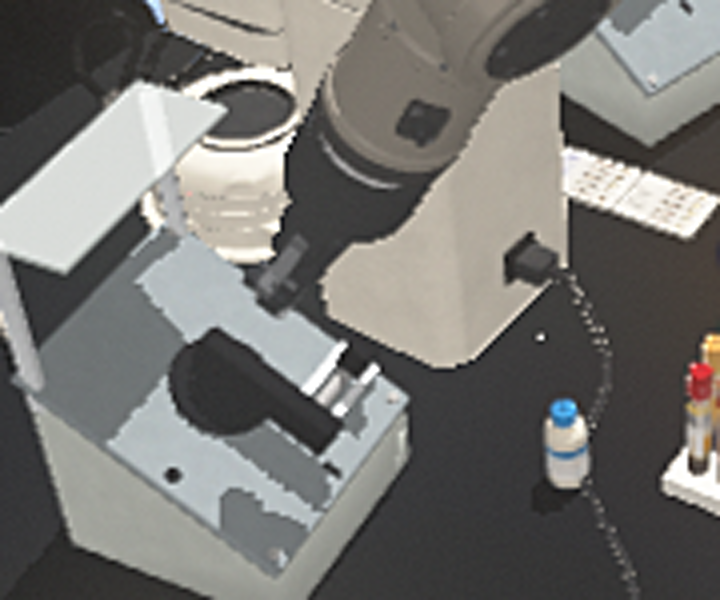

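View pics/t7.png

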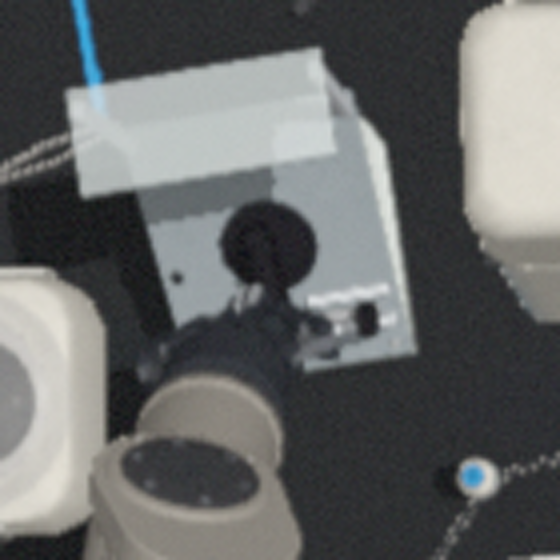

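```bash
python3 -m jog '[0,0,0,0,0,0.05,0,0,0,0,0,0,0.09,0,0,0,0,0,0,0.103,0,0,0,0,0,0,0.113,0,0,0,0,0,0,0.123,0,0,0,0,0,0,0.133,0]'
python3 - <<'E'
from z import *
st(); rel(pt("main",0,0,.017),ori("main",0)); zoom("z8",[pt("main",0,0,.042),pt("main",-.075,0,.042)])
E
```

```text
clock: 4.5
tcp_pos: [0.5627, 0.2926, 0.1443]
orientation: [-0.191, 2.61, 0.054]
contact_force: [-0.8, 0.7, 1.3]
grip_width: 0.0001
clock 4.5
joints [-0.9781  0.2793  0.2792  2.1521  0.6505  0.3363  0.4136]
tcp_pos [0.5627 0.2926 0.1443]
contact_force [-0.7687  0.7168  1.2554]
moment [-0.1318  0.5849 -0.0363]
grip_width 0.0001
w [0.001 0.001 0.   ] s [0.004 0.002 0.117] deg 0.1989149280418432 mm 23.426854958587843
```

View pics/z8.png

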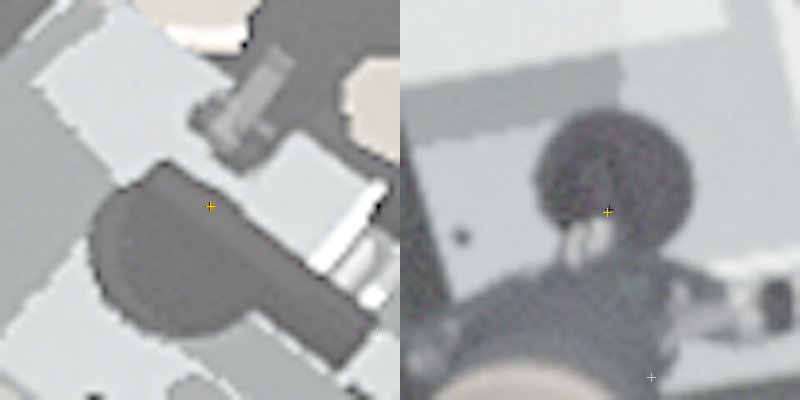

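```bash
python3 -m jog '[0,0,0,0,0,0.01,0,0,0,0,0,0,0.02,0,0,0,0,0,0,0.03,0,0,0,0,0,0,0.04,0,0,0,0,0,0,0.05,0]'; python3 -m jog '[0,0,0,0,0,0.01,0,0,0,0,0,0,0.02,0,0,0,0,0,0,0.03,0]'
```

```text
clock: 5.1
tcp_pos: [0.5676, 0.2933, 0.1354]
orientation: [-0.191, 2.61, 0.054]
contact_force: [-0.0, 0.2, -0.3]
grip_width: -0.0
clock: 5.4
tcp_pos: [0.5706, 0.2937, 0.13]
orientation: [-0.191, 2.61, 0.054]
contact_force: [0.5, 0.1, -0.4]
grip_width: -0.0
```

```bash
python3 -m jog '[0,0,0,0,0,0.01,0,0,0,0,0,0,0.02,0,0,0,0,0,0,0.03,0]'; python3 -m jog '[0,0,0,0,0,0.01,0,0,0,0,0,0,0.02,0]';python3 -m jog '[0,0,0,0,0,0.01,0,0,0,0,0,0,0.02,0]'
python3 - <<'E'
from z import *
rel(pt("main",0,0,.017),ori("main",0)); zoom("z9",[pt("main",0,0,.042),pt("main",-.075,0,.042)])
E
```

```text
clock: 5.7
tcp_pos: [0.5737, 0.2942, 0.1248]
orientation: [-0.191, 2.61, 0.054]
contact_force: [-0.8, 0.1, 0.1]
grip_width: 0.0
clock: 5.9
tcp_pos: [0.5758, 0.2945, 0.1211]
orientation: [-0.191, 2.61, 0.054]
contact_force: [1.0, 0.1, 0.0]
grip_width: -0.0
clock: 6.1
tcp_pos: [0.5779, 0.2949, 0.1175]
orientation: [-0.191, 2.61, 0.054]
contact_force: [0.7, 0.7, 0.3]
grip_width: -0.0
w [0.001 0.001 0.   ] s [ 0.003  0.003 -0.038] deg 0.18127173253339612 mm 7.55292444583279
```

View pics/z9.png

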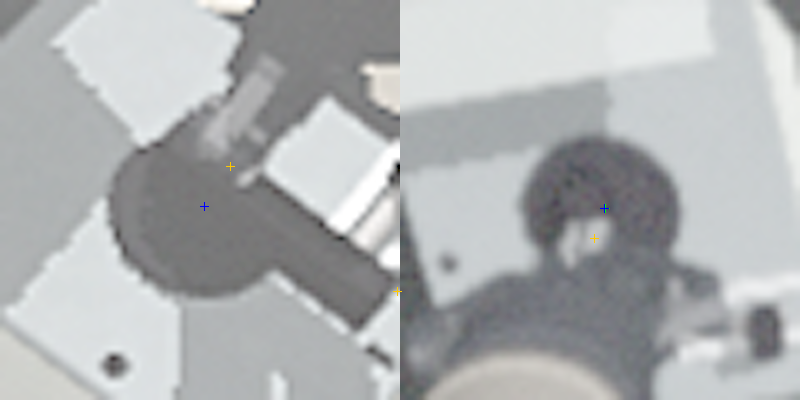

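```bash
python3 -m jog '[0,0,0,0,0,0.005,0,0,0,0,0,0,0.01,0]'; python3 -m jog '[0,0,0,0,0,0.005,0,0,0,0,0,0,0.01,0]';python3 -m jog '[0,0,0,0,0,0.005,0,0,0,0,0,0,0.01,0]'
```

```text
clock: 6.4
tcp_pos: [0.5784, 0.295, 0.1165]
orientation: [-0.191, 2.61, 0.054]
contact_force: [-22.0, -6.4, 29.3]
grip_width: 0.0004
clock: 6.6
tcp_pos: [0.5785, 0.2949, 0.1164]
orientation: [-0.19, 2.61, 0.054]
contact_force: [-32.2, -11.1, 43.3]
grip_width: -0.0001
clock: 6.8
tcp_pos: [0.5785, 0.295, 0.1164]
orientation: [-0.189, 2.609, 0.055]
contact_force: [-33.7, -10.9, 45.2]
grip_width: 0.0001
```

```bash
python3 -m jog '[0,0,0,0,0,-0.05,0.6,0,0,0,0,0,-0.1,0.6,0,0,0,0,0,-0.1,0.6]'
python3 - <<'E'
from z import *
p=np.array([.26618,.61959,.19653]); 
a=R.from_rotvec([-6.32950644e-01,-3.07690906e+00,2.83602997e-03]).as_matrix()
ims=[]
for n in("side","top"):
    f=cv2.imread(f"pics/{n}0.png"); c=proj(n,p).astype(int); print(n,c)
    f=cv2.copyMakeBorder(f,60,60,60,60,cv2.BORDER_CONSTANT); c0=c+60-40
    x=cv2.resize(f[c0[1]:c0[1]+80,c0[0]:c0[0]+80],(400,400),interpolation=cv2.INTER_CUBIC)
    x=(255*(x/255.)**.45).astype(np.uint8)
    for q,col in((p,(255,0,0)),(p+a[:,1]*.0425,(0,0,255)),(p-a[:,1]*.0425,(0,255,0)),(p+a@[0,.0425,-.046],(0,0,255)),(p+a@[0,-.0425,-.046],(0,255,0))):
        u=(proj(n,q)-c+40+.5)*5; cv2.drawMarker(x,tuple(int(t) for t in u),col,cv2.MARKER_CROSS,9,1)
    ims.append(x)
cv2.imwrite("pics/z10.png",np.hstack(ims))
E
```

```text
clock: 7.1
tcp_pos: [0.5687, 0.294, 0.135]
orientation: [-0.189, 2.608, 0.057]
contact_force: [-0.4, -0.4, 0.3]
grip_width: 0.0434
side [187 411]
top [ 56 278]
```

View pics/z10.png

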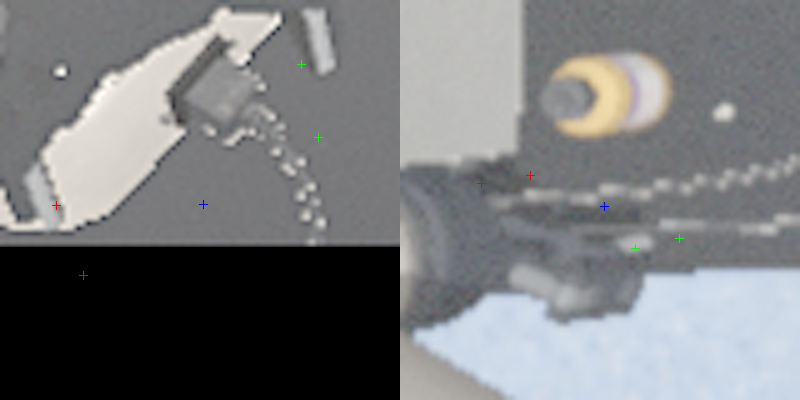

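Run:
```python
from z import *
st(); rel(pt("main",0,0,-.013),ori("main",0))
```

```text
clock 7.1
joints [-0.9766  0.3042  0.288   2.1493  0.665   0.3096  0.3968]
tcp_pos [0.5687 0.294  0.135 ]
contact_force [-0.3961 -0.3664  0.323 ]
moment [-0.0801  0.528   0.0529]
grip_width 0.0434
w [ 0.001  0.001 -0.001] s [ 0.008 -0.001  0.211] deg 0.35931879429172214 mm 42.29595643061604
```

```bash
python3 -m jog '[0,0,0,0.004,0,0.03,0.6,0,0,0,0.008,0,0.06,0.6,0,0,0,0.008,0,0.09,0.6,0,0,0,0.008,0,0.12,0.6,0,0,0,0.008,0,0.14,0.6]'; python3 -m jog '[0,0,0,0,0,0.02,0.6,0,0,0,0,0,0.04,0.6,0,0,0,0,0,0.06,0.6,0,0,0,0,0,0.071,0.6,0,0,0,0,0,0.071,0.6]';  python3 - <<'E'
from z import *
st(); rel(pt("main",0,0,-.013),ori("main",0)); zoom("z11",[pt("main",0,0,.042),pt("main",-.075,0,.042)])
E
```

```text
clock: 7.6
tcp_pos: [0.5814, 0.2957, 0.1089]
orientation: [-0.189, 2.609, 0.056]
contact_force: [0.3, -0.3, -0.8]
grip_width: 0.0512
clock: 8.1
tcp_pos: [0.5885, 0.2966, 0.0963]
orientation: [-0.189, 2.609, 0.055]
contact_force: [-0.4, -0.2, 0.9]
grip_width: 0.0514
clock 8.1
joints [-0.9739  0.4036  0.3221  2.1352  0.7168  0.2191  0.3387]
tcp_pos [0.5885 0.2966 0.0963]
contact_force [-0.4301 -0.2441  0.8651]
moment [-0.1066  0.5489  0.0057]
grip_width 0.0514
w [ 0.001  0.001 -0.   ] s [-0.004  0.002 -0.006] deg 0.26250945317271096 mm 1.4471642282341701
```

View pics/z11.png

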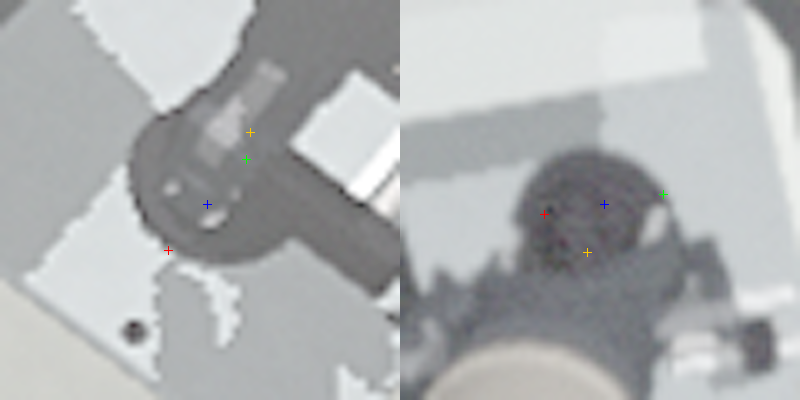

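```bash
python3 -m jog '[0,0,0,0,0,0,0.1,0,0,0,0,0,0,0.1,0,0,0,0,0,0,0.1,0,0,0,0,0,0,0.05,0,0,0,0,0,0,0.05]' 30
python3 - <<'E'
from z import *
st(); rel(pt("main",0,0,-.013),ori("main",0))
E
```

```text
clock: 8.7
tcp_pos: [0.5882, 0.2986, 0.0971]
orientation: [-0.191, 2.608, 0.059]
contact_force: [-3.7, 3.8, 3.1]
grip_width: 0.0156
clock 8.7
joints [-0.9747  0.4025  0.3206  2.1347  0.7166  0.2185  0.339 ]
tcp_pos [0.5882 0.2986 0.0971]
contact_force [-3.7496  3.8204  3.1379]
moment [0.3829 0.8344 0.4012]
grip_width 0.0156
w [ 0.002  0.001 -0.   ] s [-0.002 -0.008 -0.003] deg 0.4186363672435488 mm 1.7704501409311957
```

```bash
python3 -m jog '[0,0,0.02,0,0,0,0.05,0,0,0.045,0,0,0,0.05,0,0,0.07,0,0,0,0.05,0,0,0.095,0,0,0,0.05,0,0,0.12,0,0,0,0.05]' 40
python3 - <<'E'
from z import *
st(); rel(pt("main",0,0,-.013),ori("main",0))
E
```

```text
clock: 9.2
tcp_pos: [0.5881, 0.2986, 0.0971]
orientation: [0.306, 2.609, 0.192]
contact_force: [-2.1, 2.1, 0.1]
grip_width: 0.0154
clock 9.2
joints [-1.0342  0.4112  0.3946  2.1383  0.6046  0.1974  0.0625]
tcp_pos [0.5881 0.2986 0.0971]
contact_force [-2.0742  2.1467  0.1096]
moment [-0.0397  0.6464  0.215 ]
grip_width 0.0154
w [ 0.002  0.001 -0.121] s [-0.005 -0.007 -0.003] deg 21.77130614684074 mm 1.8283356607854968
```

```bash
python3 -m jog '[0,0,0.025,0,0,0,0.05,0,0,0.05,0,0,0,0.05,0,0,0.075,0,0,0,0.05,0,0,0.1,0,0,0,0.05]'
python3 - <<'E'
from z import *
st(); rel(pt("main",0,0,-.013),ori("main",0))
E
```

```text
clock: 9.6
tcp_pos: [0.5882, 0.2987, 0.0972]
orientation: [0.719, 2.547, 0.299]
contact_force: [-0.7, 3.3, 0.7]
grip_width: 0.0152
clock 9.6
joints [-1.0731  0.4184  0.4436  2.1404  0.5139  0.1846 -0.1698]
tcp_pos [0.5882 0.2987 0.0972]
contact_force [-0.7376  3.3256  0.7034]
moment [-0.0053  0.6359  0.1346]
grip_width 0.0152
w [ 0.002  0.001 -0.222] s [-0.007 -0.006 -0.002] deg 39.9428268489438 mm 1.9014330257716952
```

```bash
python3 -m jog '[0,0,0.025,0,0,0,0.05,0,0,0.05,0,0,0,0.05,0,0,0.075,0,0,0,0.05,0,0,0.1,0,0,0,0.05]'
python3 - <<'E'
from z import *
st(); rel(pt("main",0,0,-.013),ori("main",0))
E
```

```text
clock: 10.0
tcp_pos: [0.5882, 0.2988, 0.0972]
orientation: [1.125, 2.427, 0.402]
contact_force: [-0.0, 2.7, 0.1]
grip_width: 0.0152
clock 10.0
joints [-1.0988  0.4239  0.4762  2.1417  0.4446  0.1769 -0.4219]
tcp_pos [0.5882 0.2988 0.0972]
contact_force [-0.035   2.6861  0.0984]
moment [0.004  0.6649 0.0084]
grip_width 0.0152
w [ 0.002  0.    -0.323] s [-0.009 -0.004 -0.003] deg 58.126836840829164 mm 1.9359635846196168
```

```bash
python3 -m jog '[0,0,0,0,0,0,0.3,0,0,0,0,0,-0.02,0.3,0,0,0,0,0,-0.03,0.3,0,0,0,0,0,-0.03,0.3]'
python3 - <<'E'
from z import *
st(); rel(pt("main",0,0,-.013),ori("main",0)); zoom("z12",[pt("main",0,0,.042),pt("main",0,.075,.042)])
E
```

```text
clock: 10.4
tcp_pos: [0.5854, 0.2976, 0.1027]
orientation: [1.125, 2.426, 0.402]
contact_force: [-0.1, -0.6, 1.7]
grip_width: 0.0255
clock 10.4
joints [-1.1063  0.4095  0.4805  2.1453  0.4456  0.1888 -0.4209]
tcp_pos [0.5854 0.2976 0.1027]
contact_force [-0.0744 -0.5883  1.7073]
moment [-0.2815  0.3069 -0.0943]
grip_width 0.0255
w [ 0.002  0.001 -0.323] s [-0.005 -0.003  0.029] deg 58.130199867566034 mm 5.87870860844497
```

View pics/z12.png

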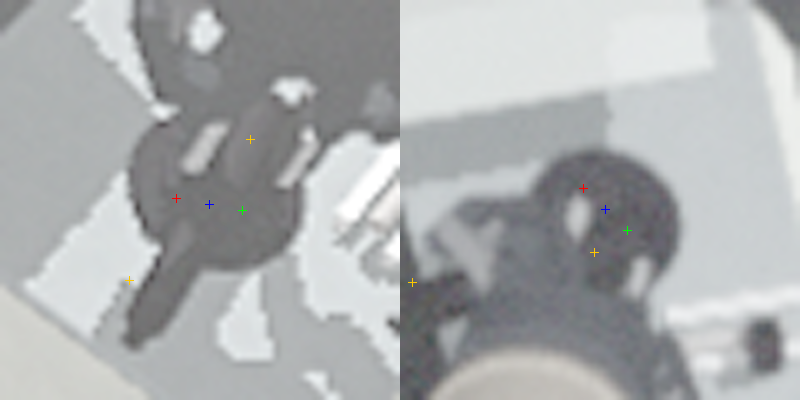

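Run:
```python
from z import *
p=r.get_obs()["tcp_pos"]; cs=proj("side",p).astype(int)-30; ct=proj("top",p).astype(int)-30
for d in(58,65,70,75,80):
    t=np.radians(d); q=pt("main",-.075*np.cos(t),.075*np.sin(t),.042); q2=pt("main",-.075*np.cos(t),.075*np.sin(t),.012)
    print(d,(proj("side",q)-cs+.5)*400/60,(proj("side",q2)-cs+.5)*400/60)
```

```text
58 [240.65900209 326.754133  ] [215.84014351 363.32679594]
65 [215.02416435 321.4280765 ] [190.61913815 358.2051547 ]
70 [196.9471642  315.86918854] [172.84342466 352.81290968]
75 [179.24173664 308.89212434] [155.44074523 346.01823452]
80 [162.06175154 300.55102888] [138.56201403 337.8737527 ]
```

```bash
python3 -m jog '[0,0,0.03,0,0,0,0.3,0,0,0.06,0,0,0,0.3,0,0,0.09,0,0,0,0.3,0,0,0.115,0,0,0,0.3,0,0,0.13,0,0,0,0.3,0,0,0.13,0,0,0,0.1,0,0,0.13,0,0,0,0.1,0,0,0.13,0,0,0,0.1]' 20
python3 - <<'E'
from z import *
st(); rel(pt("main",0,0,-.013),ori("main",1.4))
E
```

```text
clock: 11.3
tcp_pos: [0.5853, 0.2979, 0.1027]
orientation: [1.621, 2.188, 0.525]
contact_force: [-0.1, 0.5, 1.6]
grip_width: 0.0154
clock 11.3
joints [-1.1477  0.4193  0.5332  2.1476  0.327   0.1773 -0.7154]
tcp_pos [0.5853 0.2979 0.1027]
contact_force [-0.0727  0.5388  1.6352]
moment [-0.2007  0.5089  0.2313]
grip_width 0.0154
w [ 0.002 -0.001 -0.007] s [-0.007 -0.001  0.029] deg 1.2903749658738979 mm 5.905760037508666
```

```bash
sed -i 's/\[.582,.296,0\]/[.582,.2975,0]/' h.py; python3 -m jog '[0,0,0,0,0,0,0.5,0,0,0,0,0,0,0.5,0,0,0,0,0,-0.08,0.5,0,0,0,0,0,-0.2,0.5,0,0,0,0,0,-0.35,0.4,0,0,0,0,0,-0.5,0,0,0,0,0,0,-0.5,0,0,0,0,0,0,-0.5,0]' 30
python3 - <<'E'
from z import *
st(); rel(pt("main",-.055,-.092,.04),ori("main",1.4)); rel(pt("main",-.055,-.092,.04),ori("main",1.57));
f=r.grab_frame("side"); cv2.imwrite("pics/s13.png",cv2.resize(f[190:320,120:280,::-1],None,fx=4,fy=4,interpolation=cv2.INTER_CUBIC))
f=r.grab_frame("top"); cv2.imwrite("pics/t13.png",cv2.resize(f[100:220,120:260,::-1],None,fx=4,fy=4,interpolation=cv2.INTER_CUBIC))
E
```

```text
clock: 12.1
tcp_pos: [0.5354, 0.2907, 0.1894]
orientation: [1.621, 2.189, 0.527]
contact_force: [-1.0, -0.1, -0.4]
grip_width: 0.0001
clock 12.1
joints [-1.3722  0.1851  0.6755  2.183   0.4317  0.3946 -0.8001]
tcp_pos [0.5354 0.2907 0.1894]
contact_force [-0.9599 -0.1282 -0.4352]
moment [-0.0827  0.563   0.0023]
grip_width 0.0001
w [ 0.002 -0.002 -0.007] s [-0.416 -0.339  0.261] deg 1.3234626781210104 mm 119.38755117882909
w [ 0.002 -0.002  0.047] s [-0.416 -0.339  0.261] deg 8.527433812849816 mm 119.38755117882909
```

View pics/s13.png

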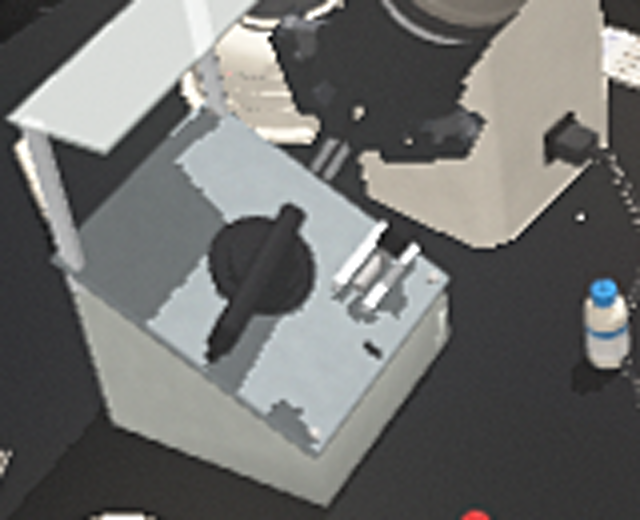

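View pics/t13.png

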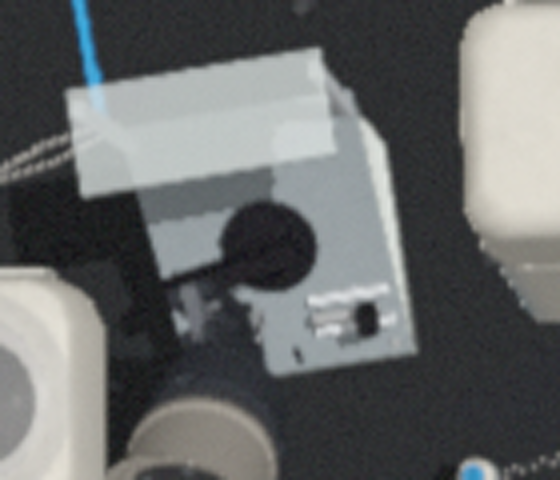

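Run:
```python
from z import *
print("analyser base corner",onz("side",120+490/4,190+247/4,0), "top face left edge z.3",onz("top",236,160,.3),onz("top",236,160,.2))
k=onz("top",211.4,178.9,.1179); o,a=BOX["main"]; d=R.from_euler('z',-a).apply(k-o); print("knob",k,"local",d)
rel(pt("main",-.055,d[1],.03),ori("main",1.57))
```

```text
analyser base corner [0.54437981 0.12493481 0.        ] top face left edge z.3 [0.54821035 0.13775832 0.3       ] [0.56392675 0.14959777 0.2       ]
knob [0.52595706 0.22809498 0.1179    ] local [-0.06548332 -0.0605789   0.1179    ]
w [ 0.001 -0.001  0.047] s [-0.256 -0.312  0.309] deg 8.534070063414509 mm 101.62748250064868
```

```bash
python3 -m jog '[0.001,-0.001,0.02,-0.1,-0.12,0,0.5,0.001,-0.001,0.047,-0.2,-0.25,0.1,0.5,0.001,-0.001,0.047,-0.256,-0.312,0.2,0.5,0.001,-0.001,0.047,-0.256,-0.312,0.25,0.5,0.001,-0.001,0.047,-0.256,-0.312,0.3,0.5,0.001,-0.001,0.047,-0.256,-0.312,0.309,0.5,0.001,-0.001,0.047,-0.256,-0.312,0.309,0.5]'
python3 - <<'E'
from z import *
st(); rel(pt("main",-.055,-.0606,-.011),ori("main",1.57)); zoom("z14",[pt("main",-.055,-.0606,.042)])
E
```

```text
clock: 12.9
tcp_pos: [0.5289, 0.2273, 0.1064]
orientation: [1.795, 2.078, 0.554]
contact_force: [-0.0, -0.7, 0.4]
grip_width: 0.0425
clock 12.9
joints [-1.0675  0.2721  0.4514  2.3206  0.8589  0.1733 -1.3327]
tcp_pos [0.5289 0.2273 0.1064]
contact_force [-0.0101 -0.7115  0.3818]
moment [-0.1042  0.5213  0.0381]
grip_width 0.0425
w [-0.  0.  0.] s [0.006 0.003 0.2  ] deg 0.07421721216489956 mm 40.092441019362816
```

View pics/z14.png

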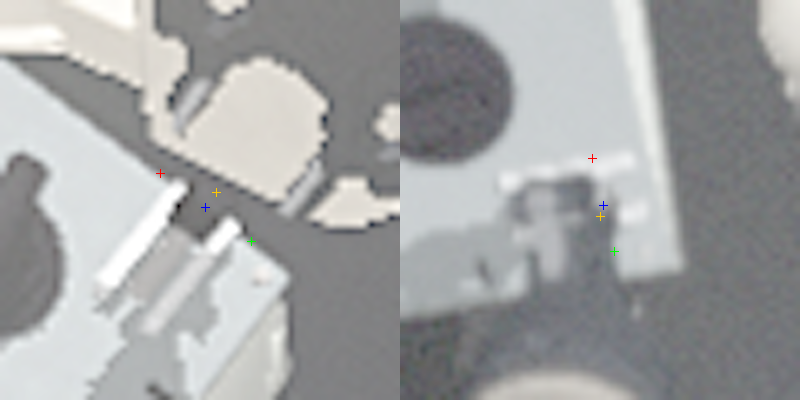

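```bash
cat >> h.py <<'E'
def tilt(b,tau,th=0):
    o,a=BOX[b]; n=np.array([-np.sin(tau),0,np.cos(tau)]); y=R.from_rotvec(-th*n).apply([0,1.,0])
    return R.from_euler('z',a)*R.from_matrix(np.c_[np.cross(y,-n),y,-n])
def tipto(p,q): rel(np.array(p)+q.apply([0,0,.033]),q)
E
python3 -m jog '[0,0,0,0,0,-0.15,0.5,0,0,0,0,0,-0.3,0.5,0,0,0,0,0,-0.3,0.5]'
python3 - <<'E'
from h import *
st(); q=tilt("main",np.radians(12)); tipto(pt("main",-.053,-.0606,.022)+[0,0,.06],q)
E
```

```text
clock: 13.3
tcp_pos: [0.4989, 0.2252, 0.162]
orientation: [1.794, 2.078, 0.564]
contact_force: [0.6, 0.7, -0.3]
grip_width: 0.0425
clock 13.3
joints [-1.0397  0.0943  0.3425  2.3283  0.7381  0.3534 -1.2106]
tcp_pos [0.4989 0.2252 0.162 ]
contact_force [ 0.5525  0.6549 -0.2569]
moment [-8.390e-02  4.683e-01  1.000e-04]
grip_width 0.0425
w [ 0.08   0.078 -0.495] s [-0.006  0.102  0.249] deg 91.36040103765126 mm 53.82177313939103
```

```bash
python3 -m jog '[0.08,0.078,-0.495,0,0,0,0.5,0.08,0.078,-0.495,0,0,0,0.5,0.08,0.078,-0.495,0,0,0,0.5,0.08,0.078,-0.495,0,0,0,0.5,0.08,0.078,-0.495,0,0,0,0.5,0.08,0.078,-0.495,0,0,0,0.5,0.08,0.078,-0.495,0,0,0,0.5,0.08,0.078,-0.495,0,0,0,0.5,0.08,0.078,-0.495,0,0,0,0.5,0.08,0.078,-0.495,0,0.05,0.1,0.5,0.08,0.078,-0.495,-0.006,0.1,0.18,0.5,0.08,0.078,-0.495,-0.006,0.102,0.249,0.5]'
python3 - <<'E'
from z import *
st(); q=tilt("main",np.radians(12)); tipto(pt("main",-.053,-.0606,.022)+[0,0,.06],q); tipto(pt("main",-.053,-.0606,.022),q)
zoom("z15",[pt("main",-.055,-.0606,.042)])
E
```

```text
clock: 14.5
tcp_pos: [0.5434, 0.231, 0.1289]
orientation: [-0.219, 2.922, 0.022]
contact_force: [-0.5, 0.6, 0.1]
grip_width: 0.0425
clock 14.5
joints [-0.5688  0.3129  0.0112  2.0049  0.1363  0.6341  1.06  ]
tcp_pos [0.5434 0.231  0.1289]
contact_force [-0.5108  0.5859  0.1238]
moment [-0.0471  0.2314 -0.0051]
grip_width 0.0425
w [0.    0.001 0.002] s [ 0.01  -0.002 -0.004] deg 0.29978762220513216 mm 2.255953108622106
w [0.    0.001 0.002] s [ 0.073 -0.002  0.289] deg 0.29978762220513216 mm 59.633034039444766
```

View pics/z15.png

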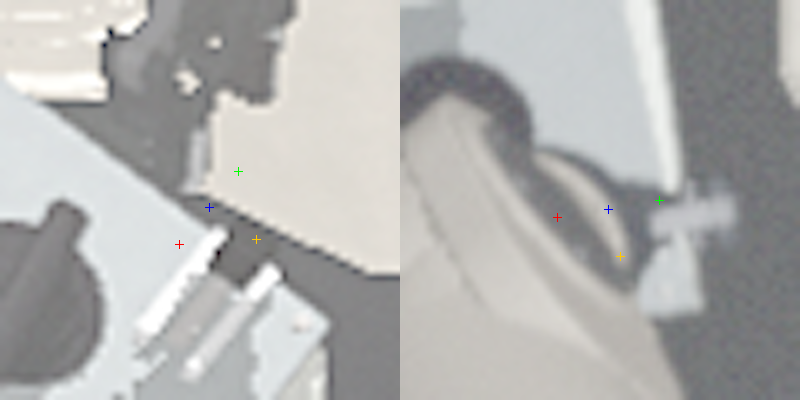

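```bash
python3 -m jog '[0,0.001,0.002,0.02,-0.002,0.04,0.5,0,0.001,0.002,0.03,-0.002,0.09,0.5,0,0.001,0.002,0.04,-0.002,0.13,0.5,0,0.001,0.002,0.05,-0.002,0.16,0.5,0,0.001,0.002,0.055,-0.002,0.19,0.5,0,0.001,0.002,0.06,-0.002,0.22,0.5]'
python3 -m jog '[0,0,0,0.005,0,0.02,0.5,0,0,0,0.01,0,0.045,0.5,0,0,0,0.015,0,0.068,0.5,0,0,0,0.015,0,0.068,0.5]'
python3 - <<'E'
from z import *
st(); q=tilt("main",np.radians(12)); tipto(pt("main",-.053,-.0606,.022),q)
zoom("z16",[pt("main",-.055,-.0606,.042)])
E
```

```text
clock: 15.2
tcp_pos: [0.5391, 0.23, 0.0814]
orientation: [-0.205, 2.929, 0.023]
contact_force: [0.1, -1.0, -0.2]
grip_width: 0.0425
clock: 15.6
tcp_pos: [0.5385, 0.2298, 0.0668]
orientation: [-0.205, 2.93, 0.022]
contact_force: [-0.3, 0.6, 0.4]
grip_width: 0.0429
clock 15.6
joints [-0.5767  0.4018  0.0189  2.0549  0.1563  0.5028  1.0204]
tcp_pos [0.5385 0.2298 0.0668]
contact_force [-0.3372  0.5934  0.4172]
moment [-0.0124  0.2608 -0.0312]
grip_width 0.0429
w [-0.    -0.002 -0.002] s [-0.016  0.001 -0.009] deg 0.41172524838834007 mm 3.769036292474901
```

View pics/z16.png

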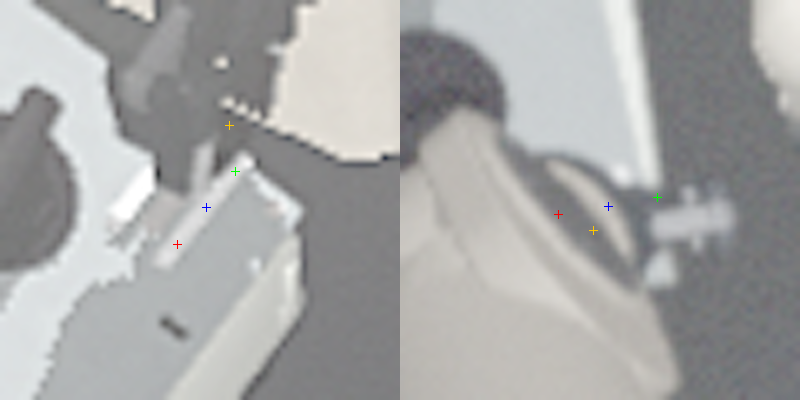

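```bash
python3 -m jog '[0,0,0,-0.016,0,-0.007,0.5,0,0,0,-0.016,0,-0.007,0.5,0,0,0,-0.016,0,-0.007,0.1,0,0,0,-0.016,0,-0.007,0.05,0,0,0,-0.016,0,-0.007,0.05,0,0,0,-0.016,0,-0.007,0.05,0,0,0,-0.016,0,-0.007,0.05]' 20
python3 - <<'E'
from z import *
st(); q=tilt("main",np.radians(12)); tipto(pt("main",-.053,-.0606,.022),q)
zoom("z17",[pt("main",-.055,-.0606,.042)])
E
```

```text
clock: 16.4
tcp_pos: [0.5418, 0.2306, 0.0697]
orientation: [-0.205, 2.929, 0.023]
contact_force: [-1.5, 0.6, 2.7]
grip_width: 0.0132
clock 16.4
joints [-0.5735  0.4011  0.0177  2.0467  0.1543  0.51    1.025 ]
tcp_pos [0.5418 0.2306 0.0697]
contact_force [-1.4963  0.5609  2.6983]
moment [0.0128 0.3198 0.0885]
grip_width 0.0132
w [ 0.    -0.001 -0.002] s [ 0.003 -0.001  0.001] deg 0.36077965985070665 mm 0.7430721214292537
```

View pics/z17.png

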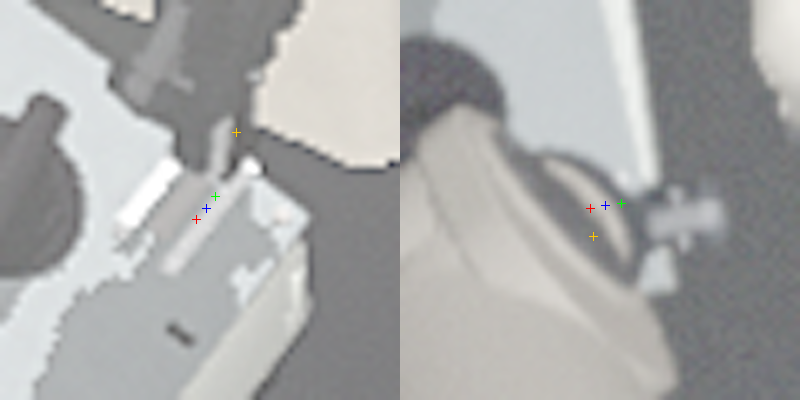

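```bash
python3 -m jog '[0,0,0,0,0.02,0,0.05,0,0,0,0,0.04,0,0.05,0,0,0,0,0.06,0,0.05,0,0,0,0,0.08,0,0.05,0,0,0,0,0.1,0,0.05,0,0,0,0,0.12,0,0.05,0,0,0,0,0.14,0,0.05]' 30
python3 -m jog '[0,0,0,0,0.015,0,0.05,0,0,0,0,0.025,0,0.05,0,0,0,0,0.03,0,0.05,0,0,0,0,0.035,0,0.05]'
python3 - <<'E'
from z import *
st(); q=tilt("main",np.radians(12)); tipto(pt("main",-.053,-.027,.022),q)
E
```

```text
clock: 17.2
tcp_pos: [0.5376, 0.2586, 0.0696]
orientation: [-0.205, 2.929, 0.023]
contact_force: [-2.5, -2.5, 6.1]
grip_width: 0.0131
clock: 17.6
tcp_pos: [0.5368, 0.2636, 0.0696]
orientation: [-0.203, 2.93, 0.019]
contact_force: [-1.0, -7.9, 8.4]
grip_width: 0.0134
clock 17.6
joints [-0.6406  0.4161  0.0272  2.0216  0.1667  0.5286  0.956 ]
tcp_pos [0.5368 0.2636 0.0696]
contact_force [-1.0029 -7.856   8.3792]
moment [-1.6388  0.2729 -0.2307]
grip_width 0.0134
w [-0.001 -0.002 -0.002] s [0.002 0.    0.001] deg 0.4759417308724384 mm 0.49246376316637097
```

```bash
python3 -m jog '[0,0,0,0,0.01,0,0.05,0,0,0,0,0.02,0,0.05,0,0,0,0,0.02,0,0.05]'
python3 - <<'E'
from z import *
q=tilt("main",np.radians(12)); tipto(pt("main",-.053,-.027,.022),q)
E
```

```text
clock: 17.9
tcp_pos: [0.5367, 0.2634, 0.0695]
orientation: [-0.199, 2.932, 0.012]
contact_force: [-1.8, -12.2, 10.4]
grip_width: 0.0134
w [-0.002 -0.002 -0.003] s [0.002 0.001 0.001] deg 0.7694127314417877 mm 0.39106726164036654
```

```bash
python3 -m jog '[0,0,0,0,0,0,0.4,0,0,0,0,0,0,0.4,0,0,0,0,0,-0.1,0.4,0,0,0,0,0,-0.3,0.4,0,0,0,0,0,-0.5,0.4,0,0,0,0.1,0,-0.7,0.4,0,0,0,0.3,0,-0.9,0.4,0,0,0,0.5,0,-1,0.4,0,0,0,0.5,0,-1,0.4]'
python3 - <<'E'
from z import *
st()
f=r.grab_frame("side"); cv2.imwrite("pics/s18.png",cv2.resize(f[190:320,120:280,::-1],None,fx=4,fy=4,interpolation=cv2.INTER_CUBIC))
f=r.grab_frame("top"); cv2.imwrite("pics/t18.png",f[:,:,::-1])
E
```

```text
clock: 18.8
tcp_pos: [0.3957, 0.2473, 0.2473]
orientation: [-0.206, 2.929, 0.017]
contact_force: [0.4, 0.3, 0.3]
grip_width: 0.0343
clock 18.8
joints [-0.7442 -0.0298 -0.0463  2.1046  0.1585  0.9106  0.8329]
tcp_pos [0.3957 0.2473 0.2473]
contact_force [0.4063 0.3428 0.3065]
moment [0.012  0.1918 0.0313]
grip_width 0.0343
```

View pics/s18.png

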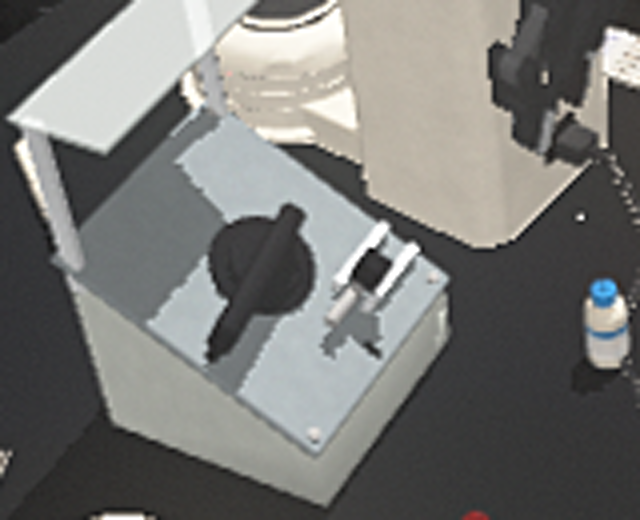

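View pics/t18.png

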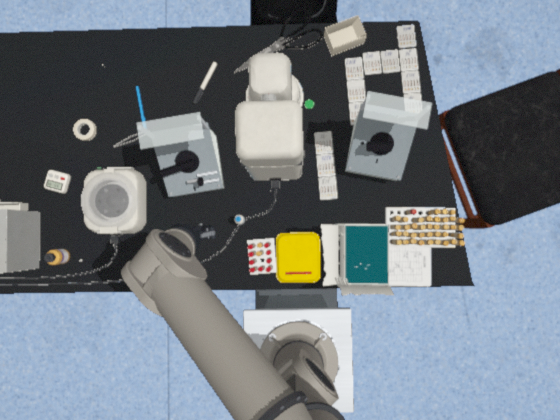

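Run:
```python
from h import *
from scipy.optimize import brentq
def cr(x0,y0,x,y): return x0+(x+.5)/4-.5, y0+(y+.5)/4-.5
def local(b,cam_,uv,h=0):
    o,a=BOX[b]; n=R.from_euler('z',a).apply([-.5,0,.866]); c=pt(b,0,0,h)
    O,d=ray(cam_,*uv); p=O+d*((c-O)@n)/(d@n); l=R.from_euler('z',-a).apply(p-c); return l@[.866,0,.5],l[1]
print("backup dash top",local("backup","top",cr(340,85,147,303)),"stud",local("backup","top",cr(340,85,90,233)),"collar",local("backup","top",cr(340,85,168,234),.005))
print("backup dash side",local("backup","side",cr(250,110,206,207)),"stud",local("backup","side",cr(250,110,126,191)))
print("main stud top",local("main","top",cr(130,105,138,258)),"collar",local("main","top",cr(130,105,229,224),.005), "stud side1",local("main","side",cr(140,215,133,256)),"dash side",local("main","side",cr(140,215,291,249)))
```

```text
backup dash top (np.float64(-0.05360488465351371), np.float64(0.0006781655574961413)) stud (np.float64(-0.01046897959726386), np.float64(0.05089680772254429)) collar (np.float64(6.523810988931834e-05), np.float64(-0.0008422125495080075))
backup dash side (np.float64(-0.05036510204569696), np.float64(-0.00018876329178162468)) stud (np.float64(-0.005732671120568038), np.float64(0.050224291608063104))
main stud top (np.float64(-0.015876973368649273), np.float64(0.06887561654525544)) collar (np.float64(-0.0006313421423076426), np.float64(-0.0003874643247642898)) stud side1 (np.float64(-0.012302690263917337), np.float64(0.06714346666922742)) dash side (np.float64(-0.0841403724314368), np.float64(-0.0018899759327424554))
```

```bash
python3 - <<'E'
from h import *
q=tilt("main",np.radians(12)); rel([.42,.10,.42],R.from_rotvec(r.get_obs()["orientation"])); rel([.45,-.10,.42],ori("backup",1.4))
print(pt("backup",0,0,.11))
E
python3 -m jog '[0,0,0,0,0,-0.4,0.6,0,0,0,0,0,-0.8,0.6,0,0,0,-0.2,-0.2,-0.85,0.6,0,0,0,-0.2,-0.45,-0.85,0.6,0,0,0,-0.2,-0.7,-0.85,0.6,0,0,0,-0.2,-0.7,-0.85,0.6]'
python3 - <<'E'
from h import *
st()
rel([.45,-.10,.42],ori("backup",1.4)); rel(pt("backup",0,0,.11),ori("backup",1.4))
E
```

```text
w [0. 0. 0.] s [-0.18  -0.746 -0.848] deg 0.0 mm 228.73454057834942
w [-0.041 -0.114  0.542] s [-0.19  -1.757 -0.842] deg 99.97472545996463 mm 391.5072766377257
[ 0.56359634 -0.23157319  0.20426   ]
clock: 19.5
tcp_pos: [0.4249, 0.1058, 0.4222]
orientation: [-0.194, 2.929, 0.014]
contact_force: [-0.3, -0.4, -0.7]
grip_width: 0.051
clock 19.5
joints [-0.6407 -0.2253  0.1561  1.8758  0.1136  1.2969  1.1979]
tcp_pos [0.4249 0.1058 0.4222]
contact_force [-0.3396 -0.3743 -0.7098]
moment [0.01   0.1385 0.0441]
grip_width 0.051
w [-0.041 -0.113  0.541] s [ 0.014 -1.036  0.012] deg 99.66376534427603 mm 207.29926048230314
w [-0.041 -0.113  0.541] s [-0.231 -1.759  1.169] deg 99.66376534427603 mm 424.8733253150543
```

```bash
python3 -m jog '[-0.041,-0.113,0.541,0,-0.15,0.05,0.6,-0.041,-0.113,0.541,0,-0.3,0.05,0.6,-0.041,-0.113,0.541,0,-0.45,0.05,0.6,-0.041,-0.113,0.541,0,-0.6,0.05,0.6,-0.041,-0.113,0.541,0,-0.75,0.05,0.6,-0.041,-0.113,0.541,0,-0.9,0.05,0.6,-0.041,-0.113,0.541,0,-1,0.05,0.6,-0.041,-0.113,0.541,0,-1,0.05,0.6,-0.041,-0.113,0.541,0,-1,0.05,0.6,-0.041,-0.113,0.541,0,-1,0.05,0.6,-0.041,-0.113,0.541,0,-1,0.05,0.6,-0.041,-0.113,0.541,0,-1,0.05,0.6]'
python3 - <<'E'
from h import *
st()
rel(pt("backup",0,0,.11),ori("backup",1.4))
f=r.grab_frame("side"); cv2.imwrite("pics/s19.png",f[:,:,::-1])
f=r.grab_frame("top"); cv2.imwrite("pics/t19.png",f[:,:,::-1])
E
```

```text
clock: 20.7
tcp_pos: [0.4575, -0.0949, 0.4119]
orientation: [1.934, 1.859, 0.404]
contact_force: [0.3, 0.2, -0.4]
grip_width: 0.0514
clock 20.7
joints [ 0.3804 -0.334  -0.2702  2.0577 -0.0462  0.8874  0.0812]
tcp_pos [ 0.4575 -0.0949  0.4119]
contact_force [ 0.3133  0.1604 -0.3688]
moment [ 0.099   0.5241 -0.038 ]
grip_width 0.0514
w [-0.001  0.001 -0.003] s [-0.562 -0.039  1.228] deg 0.5944474292446362 mm 270.2321668270026
```

View pics/s19.png

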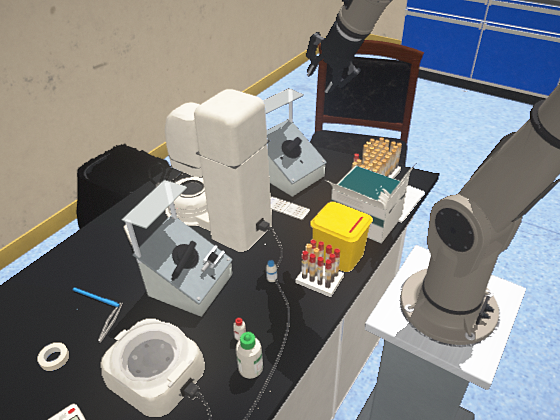

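View pics/t19.png

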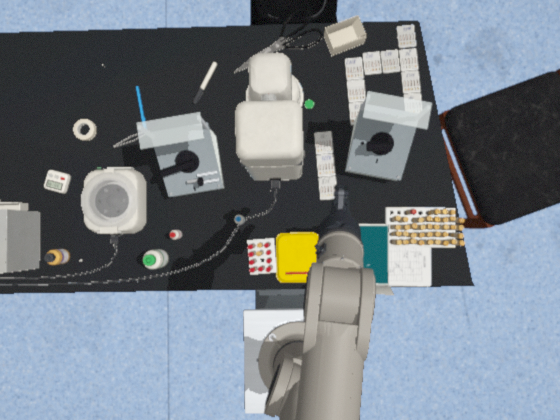

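```bash
python3 -m jog '[0,0,-0.003,-0.15,0,0.1,0.6,0,0,-0.003,-0.3,-0.02,0.2,0.6,0,0,-0.003,-0.45,-0.03,0.3,0.6,0,0,-0.003,-0.562,-0.039,0.45,0.6,0,0,-0.003,-0.562,-0.039,0.65,0.6,0,0,-0.003,-0.562,-0.039,0.85,0.6,0,0,-0.003,-0.562,-0.039,0.95,0.6,0,0,-0.003,-0.562,-0.039,0.95,0.6]'
python3 - <<'E'
from z import *
st()
rel(pt("backup",0,0,.04),ori("backup",1.4)); zoom("z20",[pt("backup",0,0,.042)])
E
```

```text
clock: 21.6
tcp_pos: [0.5365, -0.2243, 0.2481]
orientation: [1.921, 1.882, 0.396]
contact_force: [0.4, 0.0, 0.5]
grip_width: 0.0514
clock 21.6
joints [ 0.3546  0.0274 -0.0277  2.1417 -0.1365  0.4664  0.4127]
tcp_pos [ 0.5365 -0.2243  0.2481]
contact_force [0.4244 0.0272 0.5143]
moment [0.0834 0.5274 0.0323]
grip_width 0.0514
w [-0.003 -0.     0.003] s [-0.012  0.016  0.61 ] deg 0.7762434791670939 mm 122.0142452121489
```

View pics/z20.png

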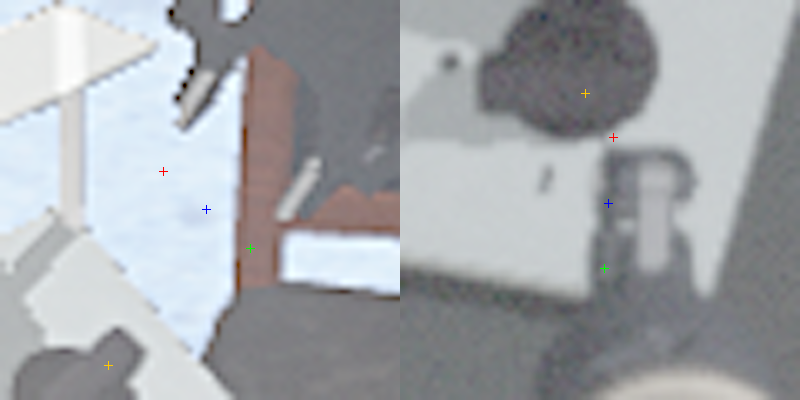

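```bash
cat >> z.py <<'E'
def zoom2(name,sz=30,back=.033):
    f=r.grab_frame("side"); g=r.grab_frame("top")
    o=r.get_obs(); a=R.from_rotvec(o["orientation"]).as_matrix(); p=o["tcp_pos"]
    w=o["grip_width"]; back=back+.013*w/.085; ims=[]
    for n,F in(("side",f),("top",g)):
        c=proj(n,p).astype(int)-sz; x=cv2.resize(F[c[1]:c[1]+2*sz,c[0]:c[0]+2*sz,::-1],(400,400),interpolation=cv2.INTER_CUBIC)
        x=(255*(x/255.)**.45).astype(np.uint8)
        for sy,col in((1,(0,0,255)),(-1,(0,255,0))):
            for xx in(-.011,.011):
                for y in (w/2,w/2+.0145):
                    u=(proj(n,p+a@[xx,sy*y,-back])-c+.5)*200/sz; cv2.drawMarker(x,tuple(int(t) for t in u),col,cv2.MARKER_CROSS,7,1)
        ims.append(x)
    cv2.imwrite(f"pics/{name}.png",np.hstack(ims))
E
python3 -c "
from z import *
zoom2('z21')"
```

View pics/z21.png

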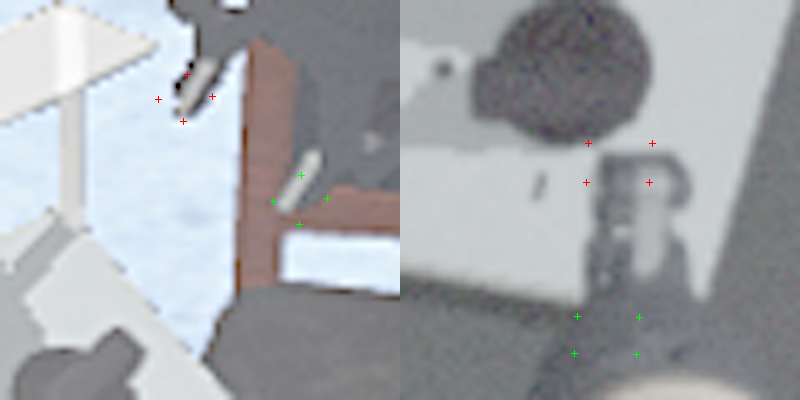

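```bash
python3 -m jog '[0,0,0,0,0,0,0,0,0,0,0,0,0,0,0,0,0,0,0,0,0,0,0,0,0,0,0,0]' 
python3 -c "
from z import *
zoom2('z22');st()"
```

```text
clock: 22.2
tcp_pos: [0.5374, -0.2253, 0.2543]
orientation: [1.917, 1.873, 0.401]
contact_force: [-0.6, 0.3, 0.1]
grip_width: 0.0001
clock 22.3
joints [ 0.358   0.0191 -0.0301  2.1396 -0.1363  0.4676  0.4104]
tcp_pos [ 0.5373 -0.2252  0.254 ]
contact_force [-0.2387  0.3116 -0.0413]
moment [ 0.1538  0.5542 -0.0279]
grip_width 0.0001
```

View pics/z22.png

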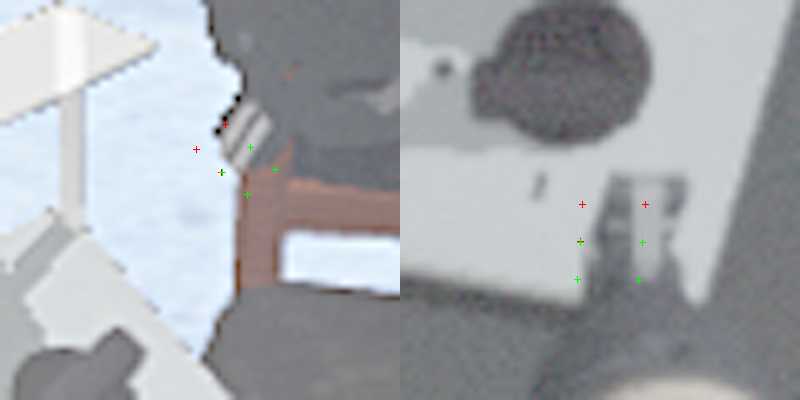

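Run:
```python
from z import *
def tri(us,ut):
    A=0;b=0
    for n,(u,v) in(("side",us),("top",ut)):
        o,d=ray(n,u,v); P=np.eye(3)-np.outer(d,d); A=A+P; b=b+P@o
    return np.linalg.solve(A,b)
o=r.get_obs(); a=R.from_rotvec(o["orientation"]).as_matrix(); p=o["tcp_pos"]
cs=proj("side",p).astype(int)-30; ct=proj("top",p).astype(int)-30
f=lambda x,y,c:c+np.array([x,y])*60/400-.5
for s,t in(((240,160),(648,182)),((240,160),(640,195)),((240,150),(650,190))):
    us,ut=f(*s,cs),f(t[0]-400,t[1],ct); x=tri(us,ut); print(x,"tool",(a.T@(x-p)).round(4),"reproj",(proj("side",x)-us).round(1),(proj("top",x)-ut).round(1))
```

```text
[ 0.53881054 -0.24197417  0.26821507] tool [-0.0179  0.0082 -0.0099] reproj [-2.4 -0.1] [1.4 2.4]
[ 0.53482942 -0.23767104  0.2713081 ] tool [-0.0141  0.0063 -0.015 ] reproj [-1.9 -0.1] [1.2 2. ]
[ 0.53632824 -0.2405575   0.27437377] tool [-0.0172  0.0091 -0.0166] reproj [-1.8 -0.1] [1.1 1.9]
```

Run:
```python
from z import *
f=r.grab_frame("side"); g=r.grab_frame("top")
o=r.get_obs(); a=R.from_rotvec(o["orientation"]).as_matrix(); p=o["tcp_pos"]; ims=[]
for n,F in(("side",f),("top",g)):
    sz=50;c=proj(n,p).astype(int)-[sz,60]; 
    F=cv2.copyMakeBorder(F,60,60,60,60,cv2.BORDER_CONSTANT); c2=c+60
    x=cv2.resize(F[c2[1]:c2[1]+2*sz,c2[0]:c2[0]+2*sz,::-1],(400,400),interpolation=cv2.INTER_CUBIC)
    x=(255*(x/255.)**.45).astype(np.uint8)
    for k in range(0,6):
        u=(proj(n,p+a@[0,0,-.04*k])-c+.5)*4; cv2.drawMarker(x,tuple(int(t) for t in u),(0,0,255),cv2.MARKER_CROSS,9,1)
    ims.append(x)
cv2.imwrite("pics/z23.png",np.hstack(ims)); st()
```

```text
clock 22.4
joints [ 0.358   0.0194 -0.0301  2.1396 -0.1363  0.4677  0.4104]
tcp_pos [ 0.5373 -0.2252  0.2538]
contact_force [-0.688  -0.51   -0.8766]
moment [0.0935 0.5061 0.0223]
grip_width 0.0001
```

View pics/z23.png

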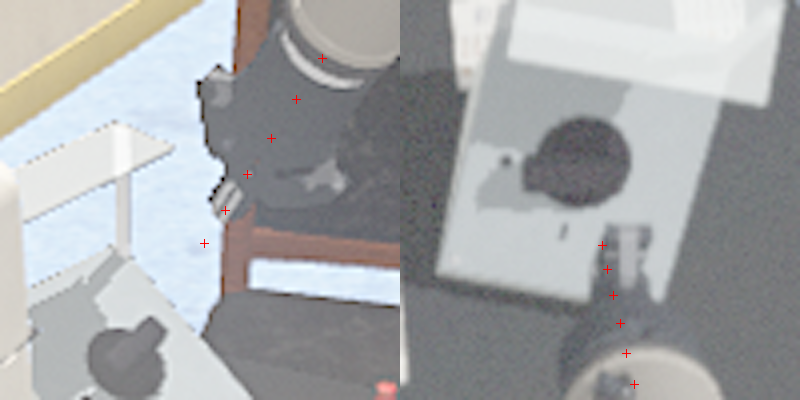

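Run:
```python
from z import *
e=np.array([-.002,-.012,.018]); print(pt("backup",0,0,.075)-e); rel(pt("backup",0,0,.075)-e,ori("backup",1.4))
```

```text
[ 0.5827475 -0.2230499  0.15595  ]
w [-0.001  0.001  0.002] s [ 0.065 -0.042  0.534] deg 0.3963560793211167 mm 107.89049090604914
```

```bash
python3 -m jog '[0,0,0.002,0.02,-0.01,0.1,0,0,0,0.002,0.04,-0.02,0.2,0,0,0,0.002,0.065,-0.042,0.3,0,0,0,0.002,0.065,-0.042,0.4,0,0,0,0.002,0.065,-0.042,0.5,0,0,0,0.002,0.065,-0.042,0.534,0,0,0,0.002,0.065,-0.042,0.534,0]'
python3 - <<'E'
from z import *
st()
f=r.grab_frame("side"); g=r.grab_frame("top")
o=r.get_obs(); a=R.from_rotvec(o["orientation"]).as_matrix(); p=o["tcp_pos"]; ims=[]
for n,F in(("side",f),("top",g)):
    sz=25;c=proj(n,p).astype(int)-sz
    x=cv2.resize(F[c[1]:c[1]+2*sz,c[0]:c[0]+2*sz,::-1],(400,400),interpolation=cv2.INTER_CUBIC)
    x=(255*(x/255.)**.45).astype(np.uint8); print(n,c)
    for q,col in((p,(0,0,255)),(p-a[:,2]*.033,(0,255,0)),(p+[-.002,-.012,.018],(255,0,255)),(pt("backup",0,0,.042),(255,0,0)),(pt("backup",-.042*np.cos(1.4),.042*np.sin(1.4),.042),(255,0,0))):
        u=(proj(n,q)-c+.5)*8; cv2.drawMarker(x,tuple(int(t) for t in u),col,cv2.MARKER_CROSS,9,1)
    ims.append(x)
cv2.imwrite("pics/z24.png",np.hstack(ims))
E
```

```text
clock: 23.1
tcp_pos: [0.5825, -0.2229, 0.1549]
orientation: [1.925, 1.869, 0.401]
contact_force: [-0.1, -0.6, 0.3]
grip_width: 0.0
clock 23.1
joints [ 0.335   0.2294 -0.0502  2.1642 -0.1365  0.2319  0.3843]
tcp_pos [ 0.5825 -0.2229  0.1549]
contact_force [-0.1376 -0.5944  0.2788]
moment [ 0.1311  0.5222 -0.0225]
grip_width 0.0
side [272 117]
top [352 127]
```

View pics/z24.png

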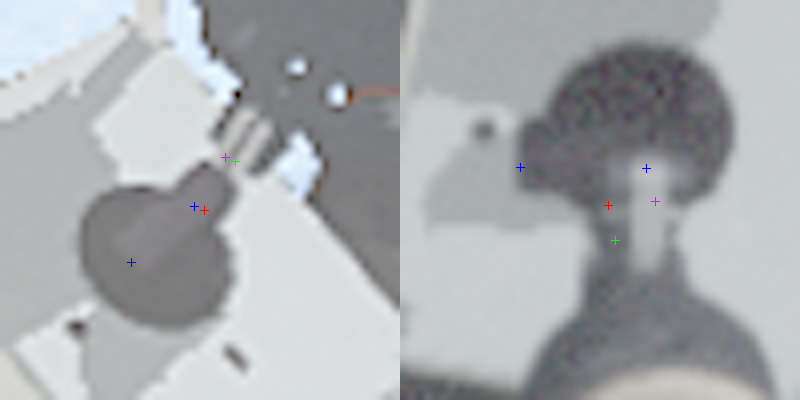

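```bash
python3 -m jog '[0,0,0,0,0,0.03,0,0,0,0,0,0,0.06,0,0,0,0,0,0,0.09,0,0,0,0,0,0,0.1,0,0,0,0,0,0,0.1,0]'
cat >> z.py <<'E'
def zb(name,sz=20):
    f=r.grab_frame("side"); g=r.grab_frame("top")
    o=r.get_obs(); a=R.from_rotvec(o["orientation"]).as_matrix(); p=o["tcp_pos"]; ims=[]
    for n,F in(("side",f),("top",g)):
        c=proj(n,p).astype(int)-sz
        x=cv2.resize(F[c[1]:c[1]+2*sz,c[0]:c[0]+2*sz,::-1],(400,400),interpolation=cv2.INTER_CUBIC)
        x=(255*(x/255.)**.45).astype(np.uint8); print(n,c)
        for q,col in((p,(0,0,255)),(p-a[:,2]*.033,(0,255,0)),(p+[-.002,-.012,.018],(255,0,255)),(pt("backup",0,0,.042),(255,0,0)),(pt("backup",-.042*np.cos(1.4),.042*np.sin(1.4),.042),(255,0,0))):
            u=(proj(n,q)-c+.5)*200/sz; cv2.drawMarker(x,tuple(int(t) for t in u),col,cv2.MARKER_CROSS,9,1)
        ims.append(x)
    cv2.imwrite(f"pics/{name}.png",np.hstack(ims))
E
python3 -c "
from z import *
st();zb('z25');rel(pt('backup',0,0,.042),ori('backup',1.4))"
```

```text
clock: 23.7
tcp_pos: [0.5925, -0.2252, 0.1386]
orientation: [1.924, 1.868, 0.402]
contact_force: [-0.3, 1.2, -0.7]
grip_width: -0.0
clock 23.7
joints [ 0.3366  0.2711 -0.0548  2.1571 -0.1399  0.1955  0.3881]
tcp_pos [ 0.5925 -0.2252  0.1386]
contact_force [-0.3409  1.1872 -0.7028]
moment [ 0.0586  0.5201 -0.0245]
grip_width -0.0
side [274 126]
top [357 129]
w [-0.001  0.001 -0.   ] s [-0.067  0.035 -0.01 ] deg 0.13861878386916773 mm 15.13453764750136
```

View pics/z25.png

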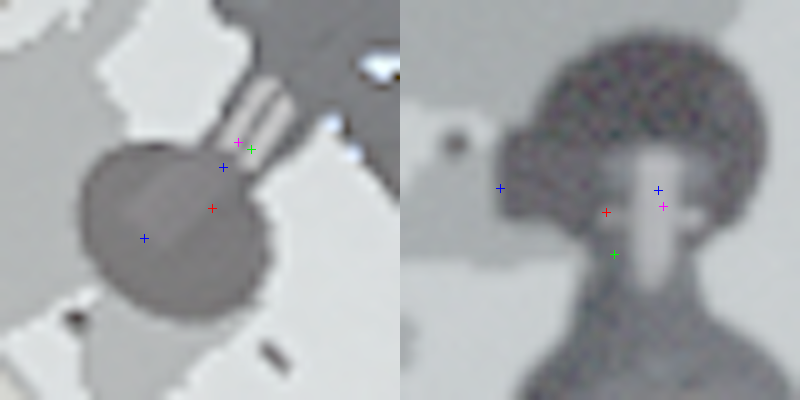

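```bash
python3 -m jog '[0,0,0,0,0,0.005,0,0,0,0,0,0,0.01,0,0,0,0,0,0,0.015,0]'; python3 -m jog '[0,0,0,0,0,0.005,0,0,0,0,0,0,0.01,0,0,0,0,0,0,0.015,0]'; python3 -m jog '[0,0,0,0,0,0.005,0,0,0,0,0,0,0.01,0,0,0,0,0,0,0.015,0]'
python3 -c "
from z import *
st();zb('z26');rel(pt('backup',0,0,.042),ori('backup',1.4))"
```

```text
clock: 24.1
tcp_pos: [0.594, -0.2256, 0.1365]
orientation: [1.924, 1.867, 0.402]
contact_force: [0.4, -0.4, -0.5]
grip_width: 0.0001
clock: 24.4
tcp_pos: [0.5956, -0.2259, 0.1339]
orientation: [1.923, 1.867, 0.402]
contact_force: [0.1, 0.3, 0.4]
grip_width: 0.0001
clock: 24.7
tcp_pos: [0.5971, -0.2262, 0.1312]
orientation: [1.924, 1.867, 0.402]
contact_force: [0.7, 0.2, -0.4]
grip_width: 0.0001
clock 24.7
joints [ 0.3371  0.2902 -0.0566  2.1533 -0.1415  0.1794  0.39  ]
tcp_pos [ 0.5971 -0.2262  0.1312]
contact_force [ 0.6751  0.2086 -0.3642]
moment [0.1228 0.5439 0.0412]
grip_width 0.0001
side [273 127]
top [356 128]
w [-0.     0.001 -0.   ] s [-0.067  0.035 -0.056] deg 0.13784536842079317 mm 18.71048798852388
```

View pics/z26.png

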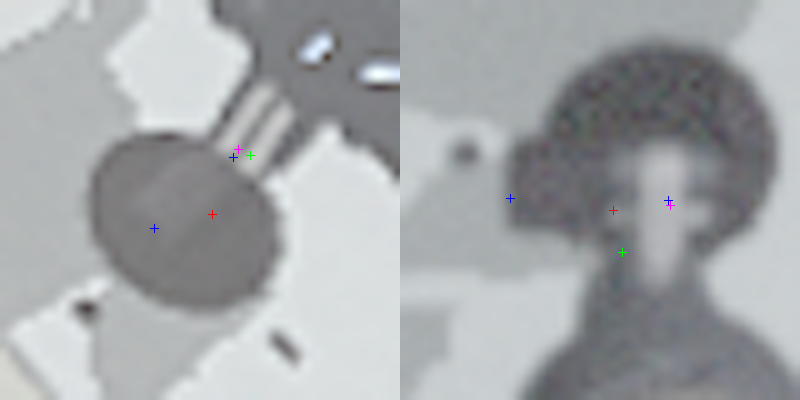

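```bash
cat >> h.py <<'E'
def tri(us,ut):
    A=0;b=0
    for n,(u,v) in(("side",us),("top",ut)):
        o,d=ray(n,u,v); P=np.eye(3)-np.outer(d,d); A=A+P; b=b+P@o
    return np.linalg.solve(A,b)
E
python3 - <<'E'
from z import *
o=r.get_obs(); a=R.from_rotvec(o["orientation"]).as_matrix(); p=o["tcp_pos"]
O=ori("backup",1.57).as_matrix()
for s,t in(((238,160),(258,195)),((238,160),(258,180)),((238,160),(258,210)),((238,160),(258,150))):
    us=np.array([273,127])+np.array(s)/10-.5; ut=np.array([356,128])+np.array(t)/10-.5
    x=tri(us,ut); d=x-pt("backup",0,0,0); n=-O[:,2]
    o_,al=BOX["backup"]; l=R.from_euler('z',-al).apply(d)
    print(x.round(4),"s,y,h",np.round([l@[.866,0,.5],l[1],l@[-.5,0,.866]],4),"res",(proj("side",x)-us).round(1),(proj("top",x)-ut).round(1), "minus rep",(x-p).round(4))
E
```

```text
[ 0.5966 -0.2365  0.1457] s,y,h [-0.0004  0.0017  0.0426] res [-0.7 -0. ] [0.4 0.7] minus rep [-0.0004 -0.0103  0.0146]
[ 0.5994 -0.2378  0.1443] s,y,h [0.0015 0.001  0.0399] res [-1.2 -0.1] [0.7 1.2] minus rep [ 0.0024 -0.0116  0.0131]
[ 0.5938 -0.2353  0.1472] s,y,h [-0.0023  0.0024  0.0454] res [-0.1 -0. ] [0.1 0.1] minus rep [-0.0033 -0.0091  0.0161]
[ 0.6051 -0.2402  0.1414] s,y,h [ 0.0052 -0.0002  0.0344] res [-2.3 -0.2] [1.4 2.3] minus rep [ 0.008  -0.014   0.0102]
```

```bash
python3 -m jog '[0,0,0,0,0,0.005,0,0,0,0,0,0,0.01,0]'; python3 -m jog '[0,0,0,0,0,0.005,0,0,0,0,0,0,0.01,0]';python3 -m jog '[0,0,0,0,0,0.005,0,0,0,0,0,0,0.01,0]'; python3 -c "
from z import *
st();rel(pt('backup',0,0,.042),ori('backup',1.4))"
```

```text
clock: 25.0
tcp_pos: [0.598, -0.2264, 0.1294]
orientation: [1.924, 1.867, 0.402]
contact_force: [-0.6, -0.1, -0.6]
grip_width: -0.0002
clock: 25.2
tcp_pos: [0.599, -0.2266, 0.1275]
orientation: [1.924, 1.867, 0.402]
contact_force: [-0.5, 0.1, -0.4]
grip_width: -0.0002
clock: 25.4
tcp_pos: [0.6001, -0.2268, 0.1259]
orientation: [1.924, 1.868, 0.402]
contact_force: [0.6, 0.1, 0.7]
grip_width: -0.0001
clock 25.4
joints [ 0.3347  0.3035 -0.0547  2.1503 -0.1484  0.1697  0.3968]
tcp_pos [ 0.6001 -0.2268  0.1259]
contact_force [0.6001 0.1048 0.667 ]
moment [ 0.1112  0.5449 -0.0424]
grip_width -0.0001
w [-0.001  0.001 -0.   ] s [-0.066  0.034 -0.087] deg 0.14724267609113162 mm 22.85754185701213
```

```bash
python3 -m jog '[0,0,0,0,0,-0.05,0,0,0,0,0,0,-0.1,0,0,0,0,0,0,-0.1,0]'
python3 - <<'E'
from z import *
a=R.from_rotvec(r.get_obs()["orientation"]); et=a.inv().apply([-.002,-.010,.0155]); print("e tool",et)
q=tilt("backup",np.radians(20),1.4)
rel(pt("backup",0,0,.06)-q.apply(et),q); st()
E
```

```text
clock: 25.7
tcp_pos: [0.5904, -0.2251, 0.1451]
orientation: [1.922, 1.866, 0.403]
contact_force: [0.2, 0.8, 0.9]
grip_width: 0.0001
e tool [-0.011405    0.00593163 -0.01337878]
w [ 0.055  0.01  -0.   ] s [-0.005 -0.012 -0.01 ] deg 10.044860268147717 mm 3.1667880652853126
clock 25.7
joints [ 0.3322  0.2569 -0.0484  2.1586 -0.1453  0.2058  0.3931]
tcp_pos [ 0.5904 -0.2251  0.1451]
contact_force [0.2026 0.7804 0.9304]
moment [ 0.0763  0.5181 -0.0202]
grip_width 0.0001
```

```bash
python3 -m jog '[0.03,0.005,0,-0.005,-0.012,-0.01,0,0.055,0.01,0,-0.005,-0.012,-0.01,0,0.055,0.01,0,-0.005,-0.012,-0.01,0,0.055,0.01,0,-0.005,-0.012,-0.01,0]'
python3 - <<'E'
from z import *
st(); zb("z27")
E
```

```text
clock: 26.1
tcp_pos: [0.5874, -0.2257, 0.1457]
orientation: [2.036, 1.977, 0.283]
contact_force: [0.7, 0.4, 0.5]
grip_width: 0.0
clock 26.1
joints [ 0.2496  0.2933  0.0407  2.0261 -0.0892  0.4747  0.3294]
tcp_pos [ 0.5874 -0.2257  0.1457]
contact_force [0.7114 0.3878 0.4977]
moment [0.1115 0.3776 0.0215]
grip_width 0.0
side [276 125]
top [357 131]
```

View pics/z27.png

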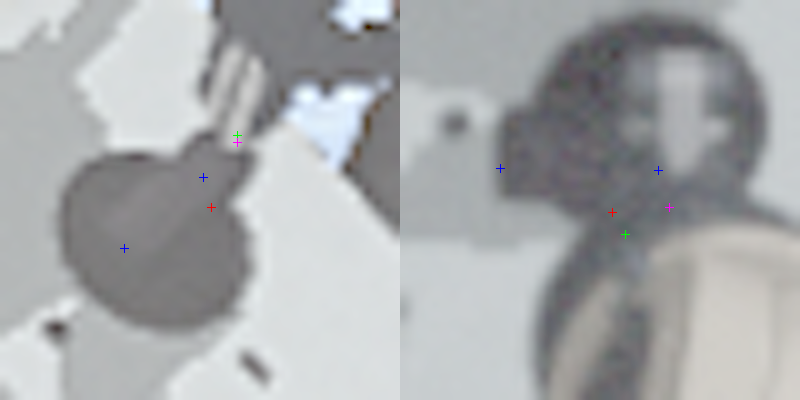

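Run:
```python
from z import *
q=tilt("backup",np.radians(20),1.4); tipto(pt("backup",0,0,.05),q); tipto(pt("backup",0,0,.022),q)
```

```text
w [-0.  0. -0.] s [-0.06   0.047  0.146] deg 0.07196271361807546 mm 32.890059869824654
w [-0.  0. -0.] s [-0.064  0.071  0.284] deg 0.07196271361807546 mm 59.858113776356134
```

```bash
python3 -m jog '[0,0,0,-0.06,0.047,0,0,0,0,0,-0.06,0.047,0.03,0,0,0,0,-0.06,0.047,0.07,0,0,0,0,-0.06,0.047,0.11,0,0,0,0,-0.06,0.047,0.14,0,0,0,0,-0.06,0.047,0.146,0]'
python3 - <<'E'
from z import *
st(); zb("z28"); q=tilt("backup",np.radians(20),1.4); tipto(pt("backup",0,0,.05),q)
E
```

```text
clock: 26.8
tcp_pos: [0.6037, -0.2393, 0.1198]
orientation: [2.039, 1.98, 0.28]
contact_force: [0.7, -0.3, 0.1]
grip_width: 0.0002
clock 26.8
joints [ 0.2747  0.3618  0.0311  1.9971 -0.1065  0.4404  0.3608]
tcp_pos [ 0.6037 -0.2393  0.1198]
contact_force [ 0.746  -0.2677  0.0605]
moment [ 0.0647  0.4293 -0.0117]
grip_width 0.0002
side [274 128]
top [361 126]
w [-0.001  0.    -0.   ] s [-0.002  0.001 -0.002] deg 0.1045549002858748 mm 0.6455017976303563
```

View pics/z28.png

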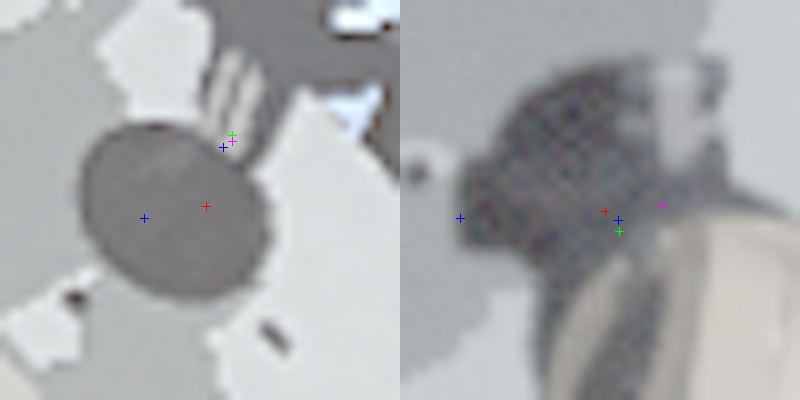

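Run:
```python
from h import *
p=np.array([.5354,.2907,.1894]); a=R.from_rotvec([1.621,2.189,.527]).as_matrix()
for k in(0,-.033,-.066,-.1): print(k,((proj("top",p+a[:,2]*k)-[120,100]+.5)*4).round(0))
im=cv2.imread("pics/t13.png")[230:440,120:330]; im=cv2.resize(im,None,fx=2.5,fy=2.5); im=(255*(im/255.)**.45).astype(np.uint8)
for k in(0,-.033,-.066,-.1):
    u=((proj("top",p+a[:,2]*k)-[120,100]+.5)*4-[120,230])*2.5; cv2.drawMarker(im,tuple(int(t) for t in u),(0,0,255),cv2.MARKER_CROSS,9,1)
cv2.imwrite("pics/z29.png",im)
```

```text
0 [253. 293.]
-0.033 [247. 313.]
-0.066 [241. 334.]
-0.1 [234. 356.]
```

View pics/z29.png

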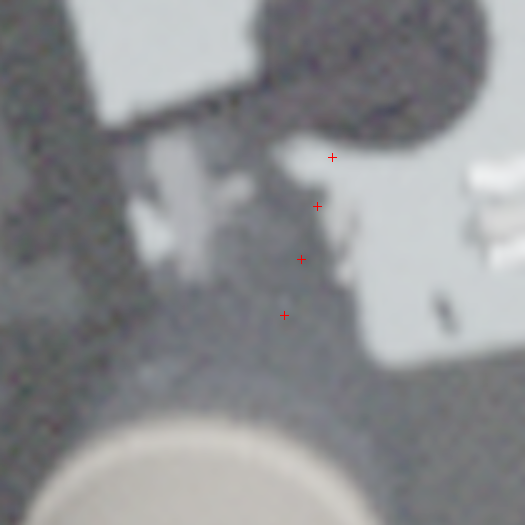

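```bash
python3 -m jog '[0,0,0,0,0,0.006,0,0,0,0,0,0,0.012,0,0,0,0,0,0,0.018,0,0,0,0,0,0,0.024,0]'; python3 -m jog '[0,0,0,0,0,0.005,0,0,0,0,0,0,0.01,0]'; python3 -m jog '[0,0,0,0,0,0.005,0,0,0,0,0,0,0.01,0]'
```

```text
clock: 27.3
tcp_pos: [0.6057, -0.2399, 0.1163]
orientation: [2.039, 1.979, 0.281]
contact_force: [-1.0, -0.7, 0.3]
grip_width: -0.0001
clock: 27.5
tcp_pos: [0.6064, -0.24, 0.1144]
orientation: [2.039, 1.979, 0.281]
contact_force: [-0.5, -0.1, 0.5]
grip_width: -0.0002
clock: 27.7
tcp_pos: [0.6071, -0.2402, 0.1131]
orientation: [2.038, 1.979, 0.282]
contact_force: [-8.4, 2.8, 14.9]
grip_width: 0.0002
```

```bash
python3 -m jog '[0,0,0,0,0,-0.04,0.3,0,0,0,0,0,-0.06,0.6,0,0,0,0,0,-0.06,0.6,0,0,0,0,0,-0.06,0.6]'
python3 - <<'E'
from z import *
q=tilt("backup",np.radians(20),1.4); tipto(pt("backup",0,0,.022),q); st()
E
```

```text
clock: 28.1
tcp_pos: [0.6033, -0.2393, 0.1246]
orientation: [2.038, 1.978, 0.282]
contact_force: [0.4, 0.1, -0.0]
grip_width: 0.051
w [-0.  0. -0.] s [-0.005  0.022  0.155] deg 0.045033960633966634 mm 31.315407229500025
clock 28.1
joints [ 0.2741  0.3536  0.0322  1.9963 -0.1057  0.447   0.36  ]
tcp_pos [ 0.6033 -0.2393  0.1246]
contact_force [ 0.379   0.1309 -0.0342]
moment [0.0998 0.3736 0.0279]
grip_width 0.051
```

```bash
python3 -m jog '[0,0,0,-0.002,0.005,0.03,0.6,0,0,0,-0.003,0.01,0.06,0.6,0,0,0,-0.005,0.014,0.09,0.6,0,0,0,-0.005,0.017,0.12,0.6,0,0,0,-0.005,0.02,0.14,0.6]'; python3 -m jog '[0,0,0,0,0.002,0.01,0.6,0,0,0,0,0.002,0.018,0.6,0,0,0,0,0.002,0.018,0.6]'
python3 - <<'E'
from z import *
q=tilt("backup",np.radians(20),1.4); tipto(pt("backup",0,0,.022),q); st(); zoom2("z30",25)
E
```

```text
clock: 28.6
tcp_pos: [0.6163, -0.2422, 0.0986]
orientation: [2.039, 1.979, 0.281]
contact_force: [-0.8, -0.3, -0.3]
grip_width: 0.0514
clock: 28.9
tcp_pos: [0.6178, -0.2425, 0.0952]
orientation: [2.039, 1.979, 0.281]
contact_force: [-1.2, -0.2, -0.1]
grip_width: 0.051
w [-0.001 -0.    -0.   ] s [-0.001  0.003 -0.009] deg 0.11071931438010164 mm 1.8944693811593638
clock 28.9
joints [ 0.2779  0.4176  0.0252  1.9818 -0.1125  0.3989  0.3656]
tcp_pos [ 0.6178 -0.2425  0.0952]
contact_force [-1.1624 -0.2327 -0.0601]
moment [0.0628 0.3806 0.0125]
grip_width 0.051
```

View pics/z30.png

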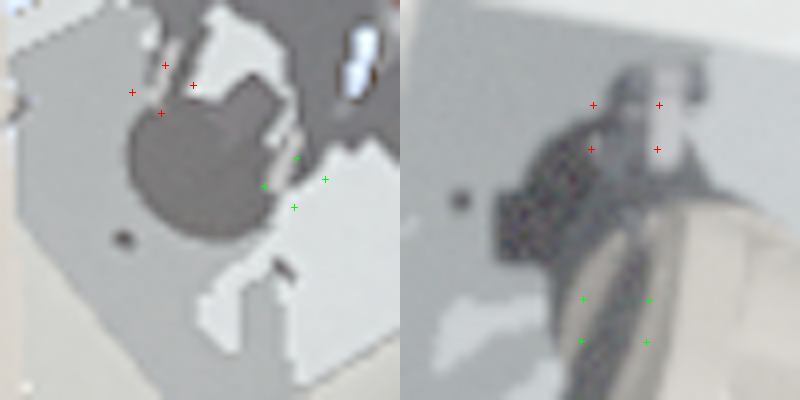

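```bash
python3 -m jog '[0,0,0,0,0,0,0.34,0,0,0,0,0,0,0.34,0,0,0,0,0,0,0.34]' 30; python3 -m jog '[0,0,-0.03,0,0,0,0.34,0,0,-0.06,0,0,0,0.34,0,0,-0.09,0,0,0,0.34,0,0,-0.12,0,0,0,0.34]'
python3 - <<'E'
from z import *
q=tilt("backup",np.radians(20),1.4); tipto(pt("backup",0,0,.022),q); st()
E
```

```text
clock: 29.3
tcp_pos: [0.618, -0.2426, 0.0957]
orientation: [2.038, 1.979, 0.282]
contact_force: [-0.0, -0.5, -0.2]
grip_width: 0.029
clock: 29.7
tcp_pos: [0.6179, -0.2425, 0.0958]
orientation: [1.613, 2.308, 0.197]
contact_force: [-0.1, 0.5, 0.8]
grip_width: 0.0294
w [-0.    -0.     0.121] s [-0.001  0.001 -0.006] deg 21.763317619574742 mm 1.2490977609254836
clock 29.7
joints [ 0.3566  0.4182 -0.0727  1.9764 -0.0069  0.4015  0.6517]
tcp_pos [ 0.6179 -0.2425  0.0958]
contact_force [-0.1135  0.5272  0.7742]
moment [ 0.0723  0.3426 -0.1644]
grip_width 0.0294
```

```bash
python3 -m jog '[0,0,-0.03,0,0,0,0.34,0,0,-0.06,0,0,0,0.34,0,0,-0.09,0,0,0,0.34,0,0,-0.12,0,0,0,0.34,0,0,-0.15,0,0,0,0.34]'
python3 - <<'E'
from z import *
q=tilt("backup",np.radians(20),1.4); tipto(pt("backup",0,0,.022),q); st()
E
python3 -m jog '[0,0,-0.03,0,0,0,0.34,0,0,-0.06,0,0,0,0.34,0,0,-0.09,0,0,0,0.34,0,0,-0.12,0,0,0,0.34,0,0,-0.15,0,0,0,0.34,0,0,-0.175,0,0,0,0.34]'
python3 - <<'E'
from z import *
q=tilt("backup",np.radians(20),1.4); tipto(pt("backup",0,0,.022),q); st(); zoom2("z31",25)
E
```

```text
clock: 30.2
tcp_pos: [0.6179, -0.2424, 0.0959]
orientation: [1.018, 2.605, 0.084]
contact_force: [-0.5, -0.4, 0.2]
grip_width: 0.0288
w [-0.    -0.     0.272] s [-0.002 -0.    -0.006] deg 48.97495972404602 mm 1.1609415065593365
clock 30.2
joints [ 0.4544  0.4246 -0.1945  1.9696  0.1231  0.4097  1.0119]
tcp_pos [ 0.6179 -0.2424  0.0959]
contact_force [-0.5434 -0.3678  0.1741]
moment [ 0.1212  0.3283 -0.0275]
grip_width 0.0288
clock: 30.8
tcp_pos: [0.6179, -0.2425, 0.096]
orientation: [0.268, 2.782, -0.051]
contact_force: [-0.2, -0.2, 0.4]
grip_width: 0.0292
w [-0.    -0.     0.448] s [-0.001 -0.    -0.005] deg 80.67432966701897 mm 1.0710275568451622
clock 30.8
joints [ 0.5669  0.4382 -0.335   1.9619  0.2704  0.427   1.4373]
tcp_pos [ 0.6179 -0.2425  0.096 ]
contact_force [-0.2465 -0.1896  0.3702]
moment [ 0.0567  0.3531 -0.0184]
grip_width 0.0292
```

View pics/z31.png

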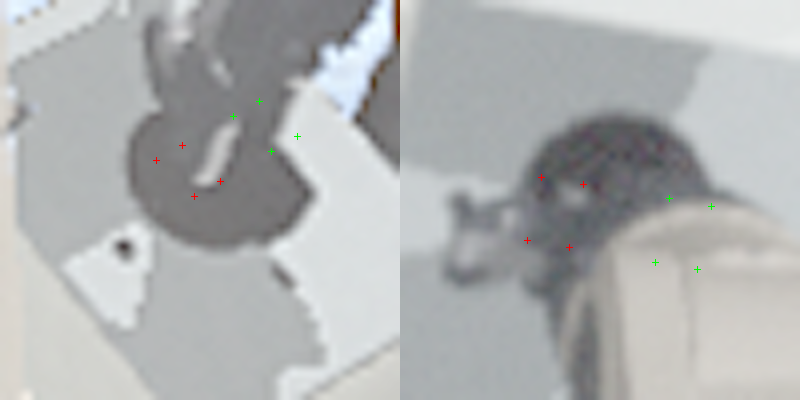

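```bash
python3 -m jog '[0,0,-0.01,0,0,0,0.34,0,0,-0.01,0,0,0,0.1,0,0,-0.01,0,0,0,0.1,0,0,-0.01,0,0,0,0.1]' 20; python3 -m jog '[0,0,0,0,0,0,0.5,0,0,0,0,0,0,0.5,0,0,0,0,0,0,0.5,0,0,0,0,0,-0.1,0.5,0,0,0,0,0,-0.25,0.5,0,0,0,0,0,-0.45,0.5,0,0,0,0,0,-0.65,0.5,0,0,0,0,0,-0.85,0.5,0,0,0,0.2,0,-1,0.5,0,0,0,0.4,0.1,-1,0.5,0,0,0,0.6,0.2,-1,0.5]'
python3 - <<'E'
from h import *
st()
f=r.grab_frame("side"); g=r.grab_frame("top")
cv2.imwrite("pics/s32.png",f[:,:,::-1])
x=cv2.resize(g[105:205,130:230,::-1],None,fx=4,fy=4,interpolation=cv2.INTER_CUBIC)
y=cv2.resize(g[85:185,340:440,::-1],None,fx=4,fy=4,interpolation=cv2.INTER_CUBIC)
cv2.imwrite("pics/t32.png",np.hstack([x,y])); cv2.imwrite("pics/top32.png",g[:,:,::-1])
E
```

```text
clock: 31.3
tcp_pos: [0.6179, -0.2419, 0.0961]
orientation: [0.229, 2.786, -0.057]
contact_force: [-2.6, 4.2, 3.9]
grip_width: 0.022
clock: 32.4
tcp_pos: [0.4454, -0.1712, 0.2434]
orientation: [0.232, 2.783, -0.06]
contact_force: [0.2, 0.6, 0.1]
grip_width: 0.0427
clock 32.4
joints [ 0.7948 -0.0764 -0.5066  2.186  -0.1028  0.675   1.7566]
tcp_pos [ 0.4454 -0.1712  0.2434]
contact_force [0.1861 0.6138 0.0521]
moment [0.1082 0.3389 0.0207]
grip_width 0.0427
```

View pics/s32.png

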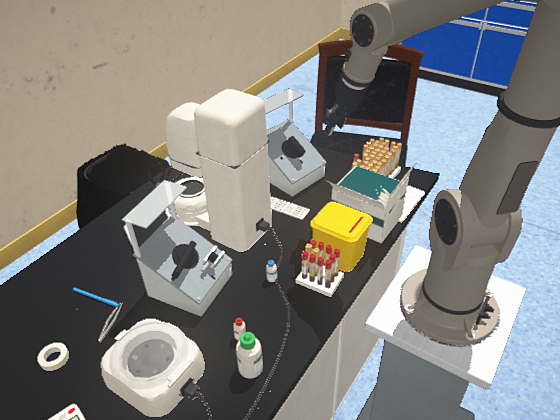

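View pics/t32.png

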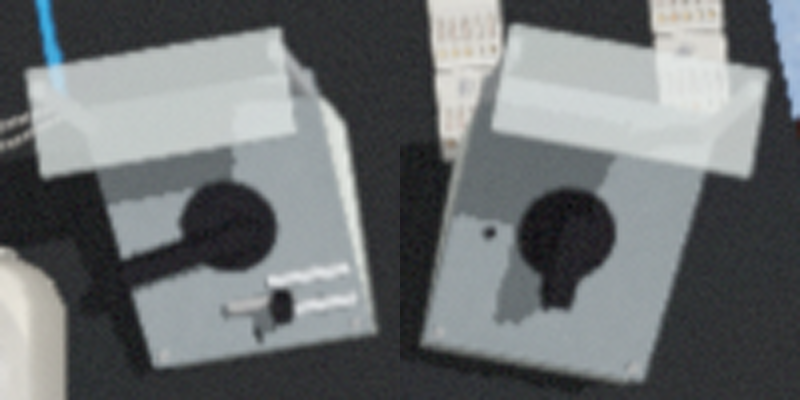

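Run:
```python
from h import *
def cr(x0,y0,x,y): return x0+(x+.5)/4-.5, y0+(y+.5)/4-.5
def local(b,uv,h):
    o,a=BOX[b]; n=R.from_euler('z',a).apply([-.5,0,.866]); c=pt(b,0,0,h)
    O,d=ray("top",*uv); p=O+d*((c-O)@n)/(d@n); l=R.from_euler('z',-a).apply(p-c); return np.array([l@[.866,0,.5],l[1]])
t=local("backup",cr(340,85,157,306),.042); print("backup tip s,y",t,"angle",np.arctan2(t[1],-t[0]))
t=local("main",cr(130,105,84,299),.042); print("main tip",t,"angle",np.arctan2(t[1],-t[0]))
k=local("main",cr(130,105,282,304),.042); print("knob",k,"travel",k[1]+.062)
s=cv2.imread("pics/s32.png"); print(proj("side",[.309,.391,.118]),proj("side",[.415,.159,.066]),proj("side",[.373,.340,.066]))
print(r.get_obs()["qvel"].round(3))
```

```text
backup tip s,y [-3.94515325e-02 -1.03915301e-05] angle -0.00026339990498098
main tip [-0.02336257  0.10161292] angle 1.3448064828324653
knob [-0.05112272 -0.02937638] travel 0.03262361793638896
[251.23306179 331.14347427] [272.93785075 260.720278  ] [243.34103476 316.53835861]
[-0.001  0.06   0.024 -0.143  0.043 -0.02  -0.008]
```

Run:
```python
from h import *
def local(b,uv,h):
    o,a=BOX[b]; n=R.from_euler('z',a).apply([-.5,0,.866]); c=pt(b,0,0,h)
    O,d=ray("top",*uv); p=O+d*((c-O)@n)/(d@n); l=R.from_euler('z',-a).apply(p-c); return np.array([l@[.866,0,.5],l[1]])
a=cv2.imread("pics/top0.png").max(2); b=cv2.imread("pics/top32.png").max(2)
# dark knob centroid (threshold) in windows
for im,(x0,x1,y0,y1) in((a,(205,218,171,187)),(b,(194,207,173,186))):
    w=im[y0:y1,x0:x1]; print(w.min(), end=' ')
    m=np.clip(90-w.astype(float),0,60); ys,xs=np.mgrid[y0:y1,x0:x1]; c=(xs*m).sum()/m.sum(),(ys*m).sum()/m.sum(); print(c,local("main",c,.04))
x=np.hstack([cv2.resize(cv2.imread(f"pics/{n}.png")[165:195,185:225],(400,300),interpolation=cv2.INTER_NEAREST) for n in("top0","top32")]); cv2.imwrite("pics/knob.png",x)
```

```text
27 (np.float64(211.19287078294082), np.float64(179.43029917250158)) [-0.05388851 -0.05959895]
30 (np.float64(199.8925925925926), np.float64(181.26111111111112)) [-0.05367321 -0.02793484]
```

View pics/knob.png

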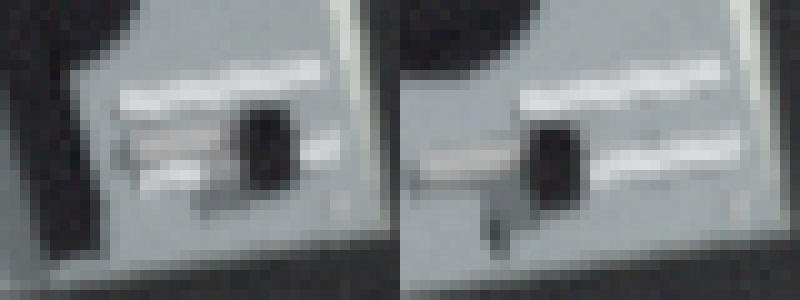

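```bash
python3 -m jog '[0,0,0,0,0,-0.1,0.5,0,0,0,0,0,-0.1,0.5,0,0,0,0,0,-0.1,0.5,0,0,0,0,0,-0.1,0.5]'; python3 -c "
from h import *
print(r.get_obs()['qvel'].round(3)); print(r.hand_in())"
```

```text
clock: 32.9
tcp_pos: [0.4335, -0.1671, 0.2575]
orientation: [0.229, 2.794, -0.057]
contact_force: [-0.2, -0.3, -0.2]
grip_width: 0.0426
[ 0.     0.007 -0.002  0.004 -0.002  0.004  0.001]
the job is handed in; nothing more can be done
None
```

The changeover is done and handed in at 32.9 s of the 72 s allowed. It went in order: I pinched the long handle and turned it to off, slid the lock bolt across, then turned the short handle to on. `hand_in` gives no verdict, so what follows is from my own last checks.

**What the last checks showed**
- **Long handle:** it points left over its stud in both cameras. I measured about 1.34 rad; the pass mark is 1.28. The measurement is rough, because the stud's own direction came out about 0.03 rad low the same way.
- **Lock bolt:** travel measured 32.6 mm by one reading and 34 mm by another, each good to about 2 mm; the pass mark is 31. It also stopped moving while I pushed it with about 12 N, so I take it as fully across.
- **Short handle:** it points down the slope at about 0.00 rad, covering the dash.
- **Bottles and robot:** all three bottles stand upright in the side view. The arm is clear of everything, with contact force near zero.

**What disagreed or went off plan**
- **Finger length:** the fingers physically end about 33 mm short of the reported TCP. Contact with both handles confirmed this, and I corrected for it.
- **Top camera:** I briefly misread the finger position in its picture by about 12 mm, and contact with the short handle settled it.
- **Joint 6:** it read 0.1697 rad once, just under its stated lower limit of 0.17. I backed off and used a 20° tilt on the short handle instead of 30°. If the limit is enforced exactly, that reading could count against the run.

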